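# Make up the blood smear kit and the clotting-time kit

### The job

Make up the two kits on the bench from the stock laid out round their trays (not the spares along the back of the bench). The blood smear kit, in the grey tray with three pockets (one round), takes the slide box, the dropper bottle and the forceps; the clotting-time kit, in the tray with two pockets, takes the white carton of lancets and the bench timer. Put each thing in the pocket shaped for it, right way up and flat on the pocket's floor, and leave the tape roll and the tip box where they are.

Things in the scene. Friction and masses are not known exactly. Their poses are not given: they have to be found in the camera images.
- smear_tray: blood smear kit's tray: flat grey tray, fixed, 136 (x) x 200 (y) x 16 mm high, with three pockets. Origin: centre of its underside, z up. Pockets are 6 mm deep (floor 10 mm, rim 16 mm above the origin). Pocket centres (x, y) in mm: rectangle for the slide box (-19, 38), 86 along x, 104 along y; round well (-19, -58), diameter 50; narrow slot (48, 0), 28 along x, 152 along y
- clotting_tray: clotting-time kit's tray: flat grey tray, fixed, same outside as the other (136 x 200 x 16 mm) but with only two pockets. Origin: centre of its underside, z up. Pockets are 6 mm deep (floor 10 mm, rim 16 mm above the origin). Pocket centres (x, y) in mm: rectangle for the carton (0, 46), 105 along x, 84 along y; square for the timer (0, -47), 78 x 78
- slide_box: closed flat box of microscope slides, cream body and blue lid, lying lid up: 70 (x) x 88 (y) x 26 mm high; rigid, the lid does not open. Origin: centre of its underside, z up. 0.12 kg; grasp across its 70 mm (the fingers closing along its x)
- dropper_bottle: small white round dropper bottle standing upright, with a pointed cap: body diameter 33 mm up to 60 mm, cone cap (20 mm) up to 86 mm. Origin: centre of its underside, z up the axis. 0.03 kg; grasp the body anywhere round it
- forceps: slim steel forceps lying flat: 130 mm long along its y, 12 mm wide to the eye but 8 mm where the fingers meet it (x), 9 mm high. Origin: middle of its length, on the underside; z up. 0.02 kg; grasp across its x in the middle of its length
- lancet_carton: plain white carton (lancets) with a dot on top: 93 (x) x 67 (y) x 75 mm high, closed and rigid. Origin: centre of its underside, z up. 0.14 kg; grasp across its 67 mm (the fingers closing along its y)
- timer: square white bench timer lying face up: 62 (x) x 62 (y) x 20 mm high (its sides are 18 mm). Origin: centre of its underside, z up. 0.07 kg; grasp across either pair of sides
- tape_roll: a bystander that stays where it is. White roll of tape lying flat, diameter 74 mm, 46 mm high; origin: centre of its underside
- tip_box: a bystander that stays where it is. Clear blue pipette tip box full of yellow tips, 96 (x) x 124 (y) x 71 mm high; origin: centre of its underside
There are look-alikes about, which are no part of the job. Leave any blue look-alike of the dropper_bottle alone.

How it is judged:
By the outcome, as a careful person would: the job done as asked, in the order asked, and still so for the second after the job is handed in, with the robot touching nothing.
It also fails if it takes over 122 s, if anything falls off the work surface, if the arm or the gripper's body presses on something with over 40 N, if the wrist force passes 120 N, or if a joint passes its speed limit or range.

### The arm

A 6-joint arm with a two-finger parallel gripper is mounted at the origin on a cart in front of the work surface, level with it; the furniture and walls round the work are solid. World frame = base frame: x ahead of the robot, y to its left, z up, the work surface at z = 0. Lengths are in m, angles in rad, forces in N, time in s.
With the tool pointing down it reaches from about 0.35 to 1 m from the base axis. Payload 7.1 kg.
Tool frame: the origin (TCP) lies at the very end of the fingers, on their centre line; the grasp point (between the pads) lies 19 mm behind it; z points along the fingers, y is the direction in which the jaws open and shut (so a half turn about z gives the same grasp; the last joint's range is limited). The gripper opens to 85 mm and grips with 20 to 120 N. Pads are 22 mm wide; open, the fingers measure 114 mm over their backs; the gripper's body (76 mm by 85 mm) begins 54 mm behind the grasp point. The pads swing forward as they close: fully open they stand 13 mm farther back than shut.
Start: joints at [1.295, 0.423, 1.63, -0, 1.089, -0.019], TCP at [0.159, 0.604, 0.231] pointing down, gripper open.
Joint ranges: [-3, 3], [-0.9, 2.11], [0.09, 2.58], [-1.31, 4.45], [0.11, 2.69], [-2.54, 2.54]. Speed limits (rad/s): [2.39, 2.39, 3.01, 3.14, 3.14, 3.14].

### API

Orientations are given as a rotation vector (axis times angle).
In Python, from rig import robot gives the robot as it stands.
- The arm moves only by the shell command python3 -m creep 'ROWS' [OPENING] [FORCE]. ROWS is JSON, a list that holds one entry, the list of rows, each a list of 4 numbers: the shift along the tool's x, y, z in cm, then the turn about the tool's z in degrees. In form: [[[x, y, z, spin], ...]]. A call has exactly 10 rows; each row is the pose to reach, as a shift and turn from the pose measured when the call began, along the tool's axes at that moment; what a row does not reach only later rows make up. A row lasts 1/8 s, in which the tool goes at most 62.5 mm and 10.7 degrees, less where a joint would pass 70% of its speed; a pose out of reach is approached as far as the arm can. A call with a gripper value outside its range is refused whole. OPENING is the closure in counts, from 0 (fully open) to 255 (shut), set as the call begins (- or left out, the last holds). The fingers move at their own pace and stop on an object; FORCE is the grip in N (left out, the last holds). Time passes only in rows, so rows that repeat a pose let the fingers close, or fill a call up. It gives the time, the measured TCP pose, the force and the opening at its end, in the units of the state.
- robot.sense(): the state, without advancing time (a new reading comes with each control period).
- robot.camera(name): name is "side" or "top" or "wrist"; returns a dict with "img" (480x640x3 uint8, blue, green, red), "fx", "fy", "cx", "cy" (pixels), "R" (3x3) and "t" (3): a world point X has camera coordinates R X + t. Camera axes: x right, y down, z forward; pixel columns grow to the right and rows downward; lengths in m; the calibration is good to about 2 mm. A picture is of the moment at which its call begins. There is no depth.
- robot.sign_off(): hands the job in, once; it reports no verdict.
Trained networks look in a picture, given as the dict that the camera call returned (one of the last four; its "shot" number tells which), for a name from the list of things; names that differ only in an ending like _2 or _b are one class to them, and where a whole thing is asked for, a point or a joint stands for the part that bears it (a point fixed in the world has none). Each returns a list of dicts, best first, with "confidence" (0 to 1); they miss things now and then, are a little off and sometimes report something else, mostly with a low value. They report only what shows in the picture. A call takes as long as a camera call. They do not tell look-alikes from the thing itself.
- robot.recognise(label, picture): "point" ([x, y, z] in m, in world coordinates, good to about 4 mm: the middle of the surface that is visible of it).
The state is a dict: "t": time; "q": joint angles; "dq": joint speeds; "joint_efforts": joint torques, N m; "eef_pos": TCP position; "tool_rot": TCP orientation; "contact_force": force on the tool from outside, world axes, zero at the start; "torque": the same for the moment, N m; "gripper_width": finger opening in m.
Only numpy, scipy, OpenCV 4.12 (cv2) and the standard library are available. Lean on these libraries where they do the work, as an engineer would, in place of code of your own. Each camera call takes 0.05 s, during which the arm holds its last target.

## Working session

There is one attempt and no reset: what is moved stays moved. The work goes in short steps, Python scripts to look and compute and a shell command to move; the robot and the scene stay as the last step left them, time stands still between calls to the robot, and variables do not carry over. Pictures are saved under pics/ and viewed, and the job is handed in when it is done.

```bash
mkdir -p pics; ls; python3 - <<'E'
from rig import robot
import cv2,json
s=robot.sense()
print(s['t'],s['eef_pos'],s['tool_rot'],s['gripper_width'],s['contact_force'])
for n in('top','side','wrist'):
    p=robot.camera(n); cv2.imwrite(f'pics/{n}0.png',p['img']); print(n,p['fx'],p['cx'],p['cy'],p['R'],p['t'],p['shot'])
E
```

```text
pics
0.0 [0.15857972 0.60397982 0.23052345] [-4.02250415e-01 -3.11552462e+00  2.46807323e-03] 0.08561984639084384 [0.00087612 0.29610524 0.09656781]
top 458.99532981133456 322.9003810561404 250.0487135916295 [[ 2.06084965e-02 -9.99787525e-01 -4.41575429e-04]
 [-9.94886078e-01 -2.04637787e-02 -9.89086731e-02]
 [ 9.88786212e-02  2.47767629e-03 -9.95096417e-01]] [0.02801416 0.61224339 1.21868452] 1
side 622.2435126973829 322.4079621543006 237.13169705405863 [[-0.9877771  -0.15572708  0.00674431]
 [-0.09420239  0.5619349  -0.8217999 ]
 [ 0.12418664 -0.81239045 -0.56973628]] [0.60750581 0.09354002 1.41845039] 2
wrist 405.3860977202368 320.0743942080877 243.02945441227072 [[ 0.25320973  0.96740963 -0.00185714]
 [ 0.9317629  -0.24336233  0.26943028]
 [ 0.26019749 -0.06995278 -0.96301811]] [-0.62460194 -0.03531999  0.37798328] 3
```

View pics/top0.png

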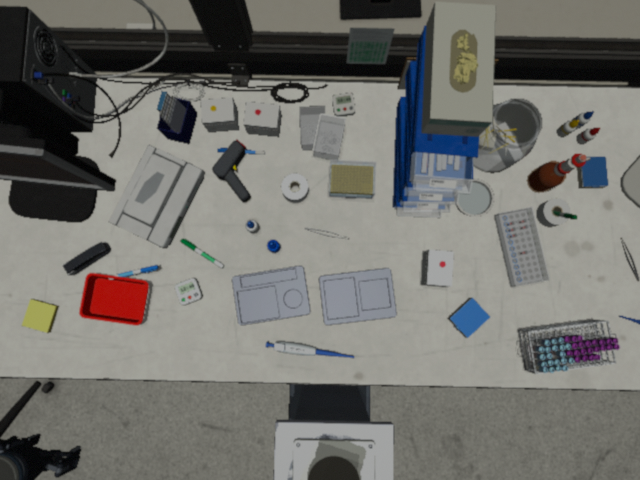

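View pics/side0.png

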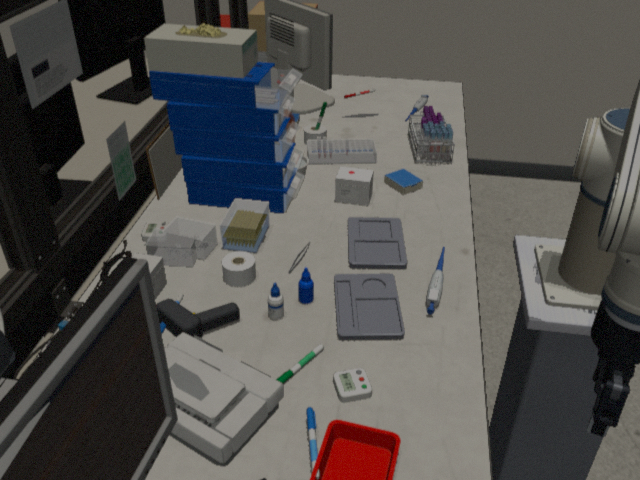

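View pics/wrist0.png

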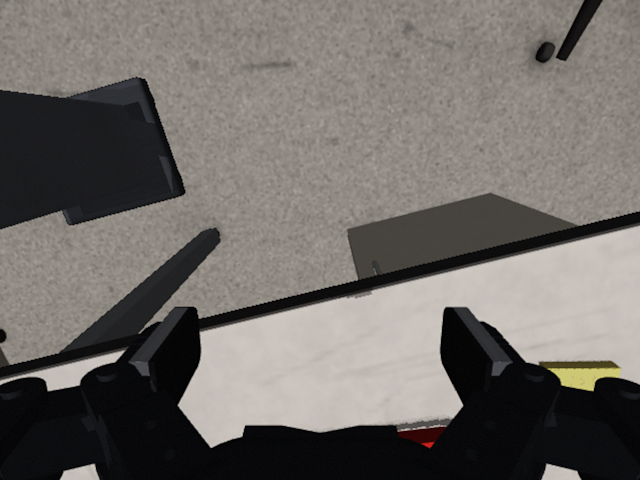

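```bash
cat > h.py <<'E'
import numpy as np,cv2
from rig import robot
from scipy.spatial.transform import Rotation as Ro
def proj(p,X):
    c=np.asarray(p['R'])@np.asarray(X,float)+np.asarray(p['t']); return p['fx']*c[0]/c[2]+p['cx'],p['fy']*c[1]/c[2]+p['cy']
def w(p,u,v,z):
    R=np.asarray(p['R']);t=np.asarray(p['t']);o=-R.T@t
    d=R.T@np.array([(u-p['cx'])/p['fx'],(v-p['cy'])/p['fy'],1]); return o+d*(z-o[2])/d[2]
def tool():
    s=robot.sense(); return np.array(s['eef_pos']),Ro.from_rotvec(s['tool_rot']).as_matrix(),s
def go(x,y,z,yaw=None):
    """shift in tool axes (cm) to world xyz; spin (deg) to have jaw axis (tool y) at world yaw deg mod 180"""
    e,R,s=tool(); d=R.T@(np.array([x,y,z])-e)*100
    sp=None
    j=np.degrees(np.arctan2(R[1,1],R[0,1]))
    if yaw is not None:
        sp=-((yaw-j+90)%180-90)  # tool z down: +spin = world -yaw
    print('from',e.round(4),'jaw yaw',round(j,1),'q6',round(s['q'][5],2),'-> shift cm',d.round(2),'spin',None if sp is None else round(sp,1), 'z tilt',R[:,2].round(3))
def crop(p,u0,v0,u1,v1,k,name):
    cv2.imwrite(name,cv2.resize(p['img'][v0:v1,u0:u1],None,fx=k,fy=k,interpolation=cv2.INTER_CUBIC))
E
python3 - <<'E'
from h import *
for n in('top','side'):
    p=robot.camera(n)
    for l in ['smear_tray','clotting_tray','slide_box','dropper_bottle','forceps','lancet_carton','timer','tape_roll','tip_box']:
        for r in robot.recognise(l,p)[:4]: print(n,l,np.round(r['point'],3),round(r['confidence'],2),np.round(proj(p,r['point'])))
    if n=='top':
        crop(p,220,200,420,350,4,'pics/c1.png'); crop(p,410,230,510,350,5,'pics/c2.png'); crop(p,160,200,280,320,5,'pics/c3.png')
go(.3,.0,.2,90); print(robot.sense()['t'])
E
```

```text
top smear_tray [0.488 0.183 0.007] 0.64 [270. 294.]
top clotting_tray [ 0.491 -0.057  0.008] 0.58 [358. 295.]
top slide_box [ 0.437 -0.352  0.025] 0.96 [467. 318.]
top dropper_bottle [0.67  0.233 0.05 ] 0.48 [252. 226.]
top dropper_bottle [0.618 0.176 0.058] 0.43 [272. 246.]
top dropper_bottle [ 0.571 -0.257  0.077] 0.2 [437. 266.]
top forceps [0.662 0.041 0.006] 0.59 [323. 233.]
top lancet_carton [ 0.571 -0.256  0.076] 0.69 [436. 266.]
top timer [0.492 0.405 0.02 ] 0.62 [188. 292.]
top tape_roll [0.779 0.117 0.048] 0.79 [296. 188.]
top tip_box [ 0.807 -0.034  0.068] 0.78 [352. 177.]
side smear_tray [0.49  0.189 0.008] 0.97 [367. 306.]
side clotting_tray [ 0.491 -0.043  0.007] 0.79 [376. 244.]
side slide_box [ 0.436 -0.341  0.021] 0.83 [405. 181.]
side dropper_bottle [0.665 0.245 0.039] 0.75 [280. 304.]
side dropper_bottle [0.618 0.186 0.041] 0.68 [307. 287.]
side forceps [0.805 0.008 0.066] 0.74 [243. 224.]
side forceps [0.665 0.042 0.006] 0.51 [299. 258.]
side lancet_carton [ 0.572 -0.237  0.054] 0.61 [353. 185.]
side timer [0.496 0.42  0.02 ] 0.78 [351. 384.]
side tape_roll [0.782 0.14  0.042] 0.56 [238. 266.]
side tape_roll [0.493 0.423 0.019] 0.44 [353. 386.]
side tip_box [0.806 0.006 0.069] 0.88 [243. 222.]
from [0.1587 0.6045 0.2313] jaw yaw 75.3 q6 -0.02 -> shift cm [-29.02 -54.88   3.13] spin -14.7 z tilt [-0. -0. -1.]
1.15
```

View pics/c1.png

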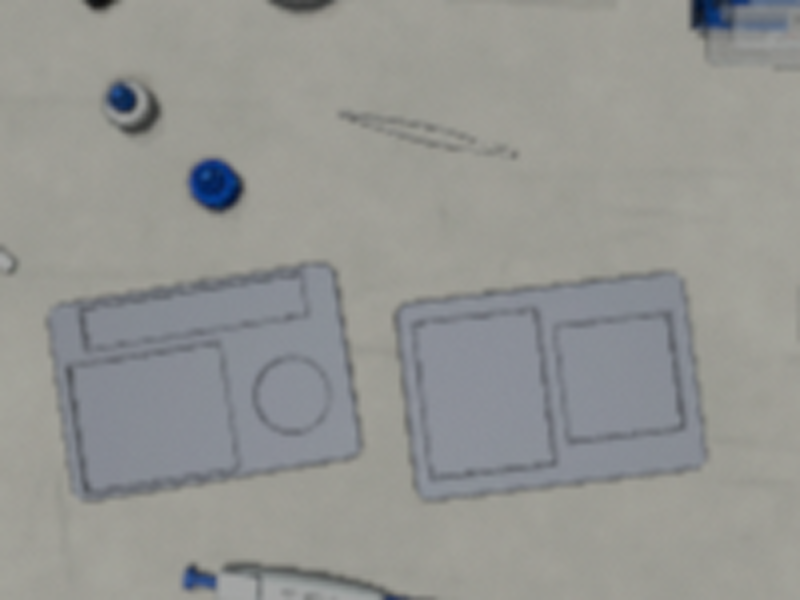

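View pics/c2.png

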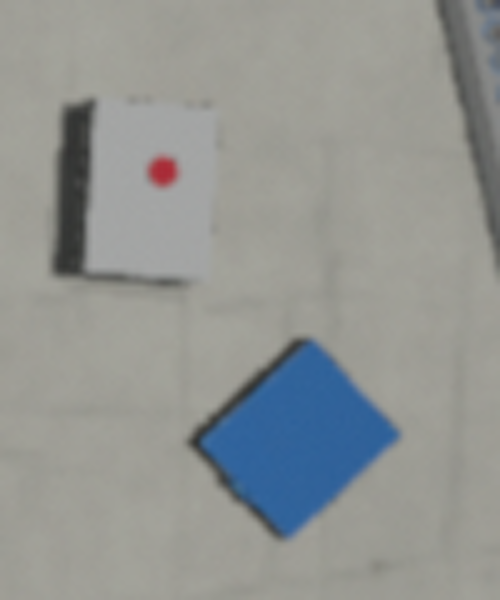

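View pics/c3.png

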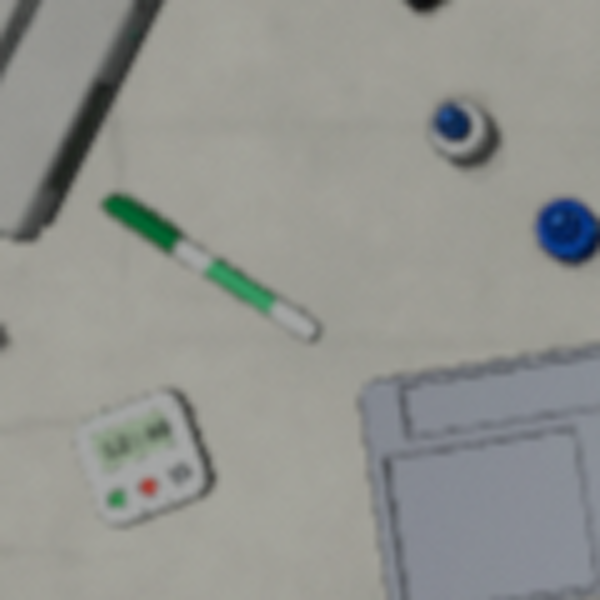

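```bash
cat > m.py <<'E'
from h import *
from scipy.optimize import least_squares
p=robot.camera('top')
print('cam',-np.array(p['R']).T@p['t'])
def px(c,k,u0,v0): return np.array([((u+.5)/k-.5+u0,(v+.5)/k-.5+v0) for u,v in c])
def fit(pts,model,z,th0,name):
    W=np.array([w(p,*q,z)[:2] for q in pts]); M=np.array(model)/1000.
    f=lambda a:(M@np.array([[np.cos(a[2]),np.sin(a[2])],[-np.sin(a[2]),np.cos(a[2])]])+a[:2]-W).ravel()
    r=least_squares(f,[*W.mean(0),th0]); print(name,r.x[:2].round(4),'yaw',np.degrees(r.x[2]).round(1),'maxres',abs(r.fun).max().round(4)); return r.x
def rc(cx,cy,a,b): # image order TL,TR,BR,BL = (+x,+y),(+x,-y),(-x,-y),(-x,+y)
    return [(cx+a/2,cy+b/2),(cx+a/2,cy-b/2),(cx-a/2,cy-b/2),(cx-a/2,cy+b/2)]
a=fit(px([(80,312),(303,271),(309,317),(87,349),(68,367),(221,344),(239,470),(86,492),(292,395)],4,220,200),rc(48,0,28,152)+rc(-19,38,86,104)+[(-19,-58)],.016,.1,'smear')
b=fit(px([(414,322),(538,308),(555,463),(432,479),(555,325),(668,312),(685,428),(568,441)],4,220,200),rc(0,46,105,84)+rc(0,-47,78,78),.016,.1,'clot')
def pk(a,x,y): c,s=np.cos(a[2]),np.sin(a[2]); return (a[:2]+np.array([c*x-s*y,s*x+c*y])/1000).round(4)
print('pockets slide',pk(a,-19,38),'well',pk(a,-19,-58),'slot',pk(a,48,0),'carton',pk(b,0,46),'timer',pk(b,0,-47))
# slide: which side is 88
q=px([(310,340),(400,433),(287,540),(201,441)],5,410,230);W=np.array([w(p,*i,.026) for i in q]);print('slide sides',np.linalg.norm(W-np.roll(W,-1,0),axis=1).round(4),W.mean(0).round(4), [np.degrees(np.arctan2(*(W[(i+1)%4]-W[i])[1::-1])).round(1) for i in range(4)])
q=px([(97,100),(216,108),(208,280),(86,275)],5,410,230);W=np.array([w(p,*i,.075) for i in q]);print('carton sides',np.linalg.norm(W-np.roll(W,-1,0),axis=1).round(4),W.mean(0).round(4), [np.degrees(np.arctan2(*(W[(i+1)%4]-W[i])[1::-1])).round(1) for i in range(4)])
q=px([(80,416),(182,386),(214,492),(112,525)],5,160,200);W=np.array([w(p,*i,.02) for i in q]);print('timer sides',np.linalg.norm(W-np.roll(W,-1,0),axis=1).round(4),W.mean(0).round(4), [np.degrees(np.arctan2(*(W[(i+1)%4]-W[i])[1::-1])).round(1) for i in range(4)])
q=px([(338,113),(517,155)],4,220,200);W=np.array([w(p,*i,.006) for i in q]);print('forceps',W.mean(0).round(4),np.linalg.norm(W[0]-W[1]),np.degrees(np.arctan2(*(W[1]-W[0])[1::-1])).round(1))
for n,c,z in(('bottle shoulder',(463,130),.06),('tip',(453,116),.083)): print(n,w(p,*px([c],5,160,200)[0],z).round(4))
E
python3 m.py
```

```text
cam [0.48803325 0.03751751 1.27327715]
smear [0.4869 0.1801] yaw 10.2 maxres 0.0023
clot [ 0.4897 -0.056 ] yaw 7.8 maxres 0.0014
pockets slide [0.4614 0.2141] well [0.4784 0.1196] slot [0.5341 0.1886] carton [ 0.4834 -0.0104] timer [ 0.4961 -0.1026]
slide sides [0.0684 0.0845 0.069  0.0811] [ 0.4384 -0.3576  0.026 ] [np.float64(-135.6), np.float64(133.4), np.float64(41.5), np.float64(-47.0)]
carton sides [0.0625 0.0902 0.0635 0.0919] [ 0.5671 -0.2663  0.075 ] [np.float64(-92.7), np.float64(176.9), np.float64(88.8), np.float64(-3.7)]
timer sides [0.0575 0.0606 0.0577 0.0621] [0.4944 0.4026 0.02  ] [np.float64(-72.3), np.float64(-160.6), np.float64(109.2), np.float64(19.2)]
forceps [0.6615 0.0317 0.006 ] 0.12804052577453584 -102.1
bottle shoulder [0.6703 0.2307 0.06  ]
tip [0.6742 0.2325 0.083 ]
```

```bash
python3 - <<'E'
from h import *
go(.44,.2,.23); go(.436,-.352,.2,43.5)
p=robot.camera('wrist'); e,R,s=tool(); c=-np.array(p['R']).T@p['t']; print('cam in tool cm',(R.T@(c-e)*100).round(1)); print('cam fwd in tool',(R.T@np.array(p['R'])[2]).round(2))
E
```

```text
from [0.1587 0.6045 0.2313] jaw yaw 75.3 q6 -0.02 -> shift cm [-37.48 -31.98   0.13] spin None z tilt [-0. -0. -1.]
from [0.1587 0.6045 0.2313] jaw yaw 75.3 q6 -0.02 -> shift cm [-51.12 -85.47   3.13] spin 31.8 z tilt [-0. -0. -1.]
cam in tool cm [  6.8   0.1 -14.2]
cam fwd in tool [-0.27 -0.    0.96]
```

```bash
python3 -m creep '[[[-37.5,-32,0,0],[-37.5,-32,0,0],[-37.5,-32,0,0],[-37.5,-32,0,0],[-37.5,-32,0,10],[-37.5,-32,0,20],[-37.5,-32,0,30],[-37.5,-32,0,31.8],[-51.1,-85.5,3.1,31.8],[-51.1,-85.5,3.1,31.8]]]' 0 60; python3 - <<'E'
from h import *
go(.436,-.352,.2,43.5)
E
```

```text
t: 2.5
eef_pos: [0.4395, 0.0731, 0.2244]
tool_rot: [1.24, 2.886, 0.001]
contact_force: [1.1, -0.3, -0.1]
gripper_width: 0.0854
from [0.4395 0.0731 0.2244] jaw yaw 43.5 q6 -0.62 -> shift cm [-30.6  -29.51   2.44] spin 0.0 z tilt [ 0.001  0.    -1.   ]
```

```bash
python3 -m creep '[[[-30.6,-29.5,2.4,0],[-30.6,-29.5,2.4,0],[-30.6,-29.5,2.4,0],[-30.6,-29.5,2.4,0],[-30.6,-29.5,2.4,0],[-30.6,-29.5,2.4,0],[-30.6,-29.5,2.4,0],[-30.6,-29.5,2.4,0],[-30.6,-29.5,2.4,0],[-30.6,-29.5,2.4,0]]]'; python3 - <<'E'
from h import *
p=robot.camera('wrist'); cv2.imwrite('pics/w1.png',p['img'])
r=robot.recognise('slide_box',p); print([(np.round(i['point'],4),i['confidence'],proj(p,i['point'])) for i in r])
go(.436,-.352,.2,43.5)
E
```

```text
t: 3.75
eef_pos: [0.4361, -0.3507, 0.2004]
tool_rot: [1.238, 2.887, 0.001]
contact_force: [-1.1, -0.2, 0.4]
gripper_width: 0.0852
[(array([ 0.4386, -0.3547,  0.0292]), 0.66, (np.float64(318.2771300008057), np.float64(225.39858176101703)))]
from [ 0.4363 -0.3508  0.2006] jaw yaw 43.6 q6 -1.46 -> shift cm [-0.06 -0.11  0.06] spin 0.1 z tilt [ 0.001  0.    -1.   ]
```

View pics/w1.png

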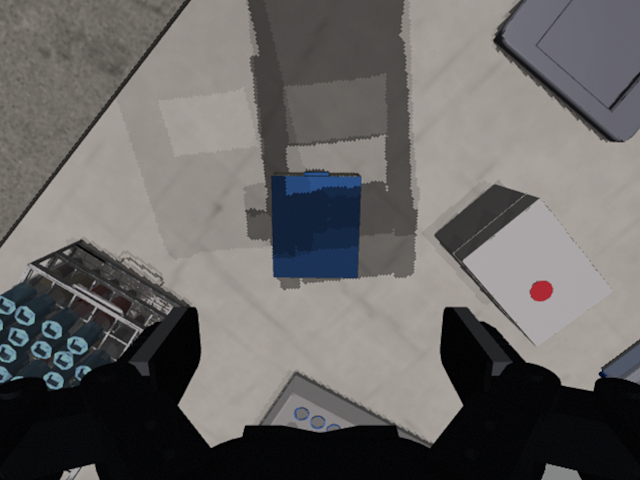

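The wrist view shows the blue-lidded slide box, with top corners at about (272,177), (361,177), (358,277) and (274,277). It is nearly aligned with the jaws. The red-dot carton is at (540,290).

```bash
python3 - <<'E'
from h import *
p=robot.camera('wrist')
W=np.array([w(p,*q,.026) for q in [(272,177),(361,177),(358,277),(274,277)]]);print(W.round(4),W.mean(0),[np.degrees(np.arctan2(*(W[(i+1)%4]-W[i])[1::-1])).round(1) for i in range(4)],np.linalg.norm(W-np.roll(W,-1,0),axis=1))
W=np.array([w(p,*q,.075) for q in [(540,198),(611,292),(535,346),(463,263)]]);print('carton',W.mean(0),[np.degrees(np.arctan2(*(W[(i+1)%4]-W[i])[1::-1])).round(1) for i in range(4)],np.linalg.norm(W-np.roll(W,-1,0),axis=1))
go(.4395,-.3565,.1,43.5);go(.4395,-.3565,.003,43.5)
E
```

```text
[[ 0.3869 -0.3523  0.026 ]
 [ 0.4369 -0.3047  0.026 ]
 [ 0.4936 -0.3645  0.026 ]
 [ 0.4431 -0.4126  0.026 ]] [ 0.44011673 -0.35855039  0.026     ] [np.float64(43.6), np.float64(-46.5), np.float64(-136.4), np.float64(133.0)] [0.06897513 0.08243606 0.06971629 0.08243901]
carton [ 0.56843843 -0.26764835  0.075     ] [np.float64(-4.5), np.float64(-94.5), np.float64(176.2), np.float64(87.8)] [0.09016044 0.06413673 0.08756408 0.06526316]
from [ 0.4364 -0.351   0.2006] jaw yaw 43.6 q6 -1.46 -> shift cm [-0.61 -0.16 10.06] spin 0.1 z tilt [ 0.001 -0.    -1.   ]
from [ 0.4364 -0.351   0.2006] jaw yaw 43.6 q6 -1.46 -> shift cm [-0.6  -0.17 19.76] spin 0.1 z tilt [ 0.001 -0.    -1.   ]
```

```bash
python3 - <<'E'
from h import *
p=robot.camera('wrist'); e,R,s=tool()
for z in (0,-13,-19,-32):
  print(z,[np.round(proj(p,e+R@np.array([x,y,z])/1000)) .tolist() for x,y in [(11,-42.5),(-11,-42.5),(11,-57),(-11,-57),(11,42.5),(-11,42.5)]])
E
python3 - <<'E'
import cv2
i=cv2.imread('pics/w1.png')[280:480,100:300]; cv2.imwrite('pics/w1c.png',cv2.resize(cv2.convertScaleAbs(i,alpha=2.5,beta=20),None,fx=3,fy=3))
E
```

```text
0 [[205.0, 289.0], [210.0, 342.0], [167.0, 289.0], [172.0, 342.0], [432.0, 289.0], [428.0, 342.0]]
-13 [[195.0, 304.0], [200.0, 360.0], [153.0, 303.0], [160.0, 360.0], [442.0, 304.0], [437.0, 360.0]]
-19 [[190.0, 311.0], [195.0, 370.0], [146.0, 311.0], [153.0, 370.0], [447.0, 311.0], [442.0, 370.0]]
-32 [[176.0, 330.0], [183.0, 393.0], [128.0, 330.0], [137.0, 393.0], [460.0, 330.0], [454.0, 394.0]]
```

View pics/w1c.png

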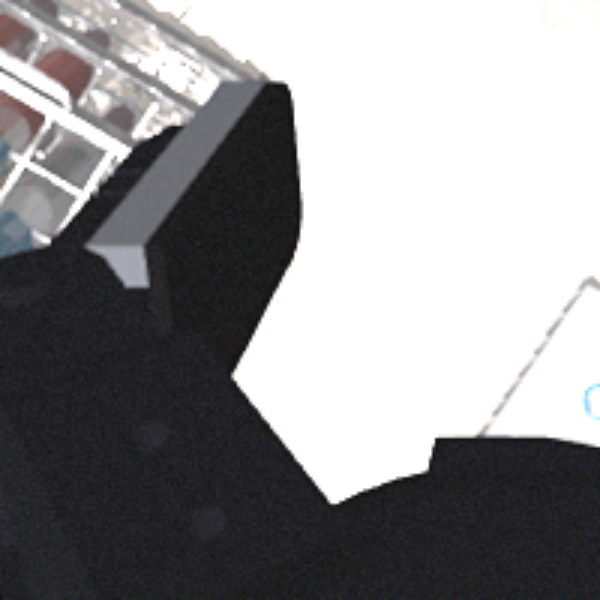

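```bash
python3 - <<'E'
from h import *
go(.4393,-.358,.003,43.4)
E
```

```text
from [ 0.4364 -0.3512  0.2007] jaw yaw 43.6 q6 -1.46 -> shift cm [-0.68 -0.28 19.77] spin 0.2 z tilt [ 0.001 -0.    -1.   ]
```

```bash
python3 -m creep '[[[-0.7,-0.3,5,0],[-0.7,-0.3,10,0],[-0.7,-0.3,13,0],[-0.7,-0.3,15,0],[-0.7,-0.3,17,0],[-0.7,-0.3,18.5,0],[-0.7,-0.3,19.7,0],[-0.7,-0.3,19.7,0],[-0.7,-0.3,19.7,0],[-0.7,-0.3,19.7,0]]]' 0 40; python3 -m creep '[[[0,0,0,0],[0,0,0,0],[0,0,0,0],[0,0,0,0],[0,0,0,0],[0,0,0,0],[0,0,-3,0],[0,0,-6,0],[0,0,-10,0],[0,0,-14,0]]]' 255 40;  python3 - <<'E'
from h import *
p=robot.camera('wrist'); cv2.imwrite('pics/w2.png',p['img'])
go(.4614,.2141,.15,10.2);go(.47,-.05,.15,10.2)
E
```

```text
t: 5.2
eef_pos: [0.4396, -0.3586, 0.0043]
tool_rot: [1.237, 2.885, -0.0]
contact_force: [-0.4, 0.2, -0.3]
gripper_width: 0.0856
t: 6.45
eef_pos: [0.4391, -0.3583, 0.1454]
tool_rot: [1.238, 2.886, 0.0]
contact_force: [0.9, -0.5, -0.9]
gripper_width: 0.0696
from [ 0.4414 -0.3602  0.1506] jaw yaw 43.6 q6 -1.47 -> shift cm [40.23 41.04 -0.25] spin 33.4 z tilt [ 0.007 -0.006 -1.   ]
from [ 0.4414 -0.3602  0.1506] jaw yaw 43.6 q6 -1.47 -> shift cm [20.5  23.46 -0.09] spin 33.4 z tilt [ 0.007 -0.006 -1.   ]
```

View pics/w2.png

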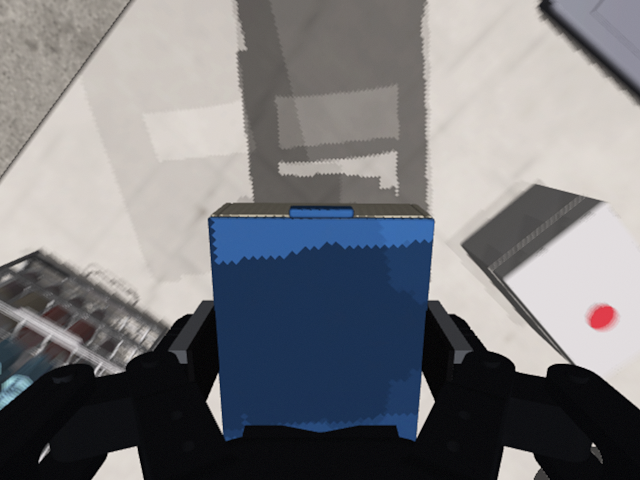

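The slide box is held flat and square between the pads, with its far top edge at row 218.

```bash
python3 -m creep '[[[20,20.4,0,0],[20,20.4,0,0],[20,20.4,0,8],[40.2,41,0,16],[40.2,41,0,24],[40.2,41,0,33.4],[40.2,41,0,33.4],[40.2,41,0,33.4],[40.2,41,0,33.4],[40.2,41,0,33.4]]]';  python3 - <<'E'
from h import *
robot.camera('top')
p=robot.camera('wrist'); cv2.imwrite('pics/w3.png',p['img']); e,R,s=tool()
for q in [(210,218),(433,218)]: print((R.T@(w(p,*q,e[2]+.022)-e)*1000).round(1))
go(.4614,.2141,.15,10.2)
E
```

```text
t: 7.75
eef_pos: [0.4614, 0.2169, 0.1476]
tool_rot: [2.005, 2.406, 0.003]
contact_force: [-0.9, 0.2, -1.4]
gripper_width: 0.0694
[ 44.9 -32.3 -22.5]
[ 44.9  34.9 -22.1]
from [0.4612 0.215  0.1474] jaw yaw 10.3 q6 0.24 -> shift cm [-0.1   0.01 -0.26] spin 0.1 z tilt [ 0.008 -0.005 -1.   ]
```

View pics/w3.png

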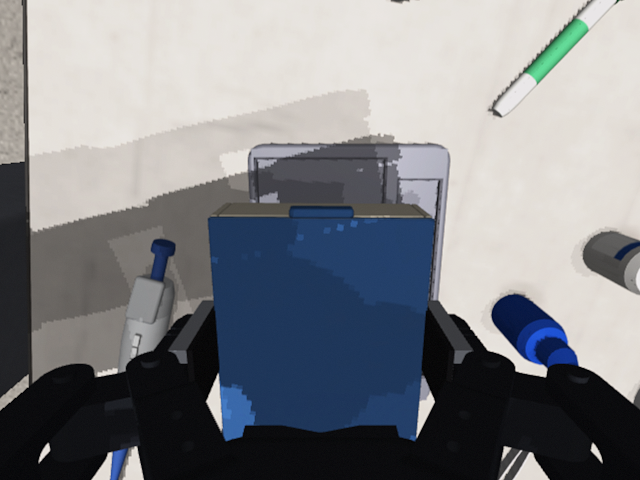

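```bash
python3 - <<'E'
from h import *
p=robot.camera('wrist')
a=(.4869,.1801,np.radians(10.2))
pk=lambda x,y:(a[0]+(np.cos(a[2])*x-np.sin(a[2])*y)/1e3,a[1]+(np.sin(a[2])*x+np.cos(a[2])*y)/1e3,.016)
for c in [(-62,90),(24,90),(34,76),(62,76),(-68,100),(68,100)]: print(c,np.round(proj(p,pk(*c)),1))
crop(p,230,120,470,300,3,'pics/w3c.png')
E
```

```text
(-62, 90) [253.7 155.7]
(24, 90) [384.2 156. ]
(34, 76) [398.1 177.4]
(62, 76) [439.9 177.5]
(-68, 100) [243.9 140. ]
(68, 100) [452.2 140.6]
```

View pics/w3c.png

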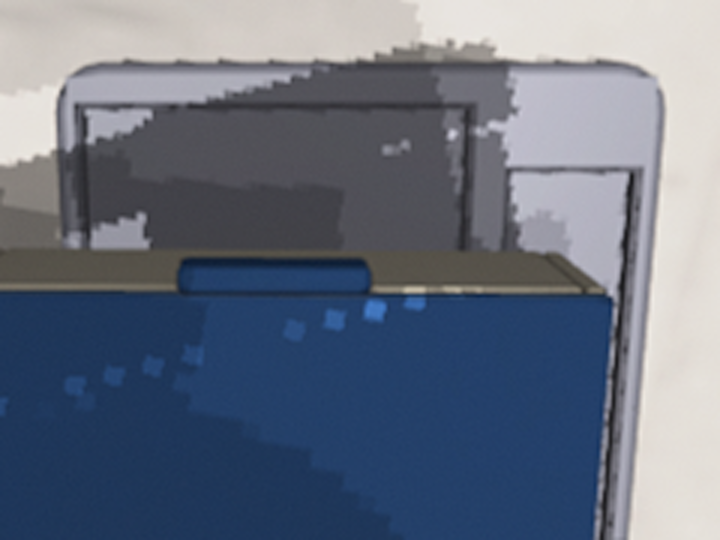

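```bash
python3 -m creep '[[[-0.1,0.1,4,0],[-0.1,0.1,8,0],[-0.1,0.1,10,0],[-0.1,0.1,11,0],[-0.1,0.1,12,0],[-0.1,0.1,12.6,0],[-0.1,0.1,13.1,0],[-0.1,0.1,13.1,0],[-0.1,0.1,13.1,0],[-0.1,0.1,13.1,0]]]'; python3 -m creep '[[[0,0,0,0],[0,0,0,0],[0,0,0,0],[0,0,0,0],[0,0,-2,0],[0,0,-5,0],[0,0,-9,0],[0,0,-13,0],[0,0,-18,0],[0,0,-18,0]]]' 0;  python3 - <<'E'
from h import *
p=robot.camera('wrist'); cv2.imwrite('pics/w4.png',p['img'])
go(.6708,.2315,.2,100.2); go(.6708,.2315,.2,10)
E
```

```text
t: 9.15
eef_pos: [0.4631, 0.2121, 0.0165]
tool_rot: [2.008, 2.404, 0.0]
contact_force: [-0.6, -0.1, -1.3]
gripper_width: 0.0695
t: 10.4
eef_pos: [0.4641, 0.2142, 0.2003]
tool_rot: [2.005, 2.402, 0.011]
contact_force: [-0.3, 0.1, -0.2]
gripper_width: 0.085
from [0.4627 0.2136 0.1982] jaw yaw 10.3 q6 0.24 -> shift cm [-1.95 20.8   0.04] spin -89.9 z tilt [ 0.011 -0.004 -1.   ]
from [0.4627 0.2136 0.1982] jaw yaw 10.3 q6 0.24 -> shift cm [-1.95 20.8   0.04] spin 0.3 z tilt [ 0.011 -0.004 -1.   ]
```

View pics/w4.png

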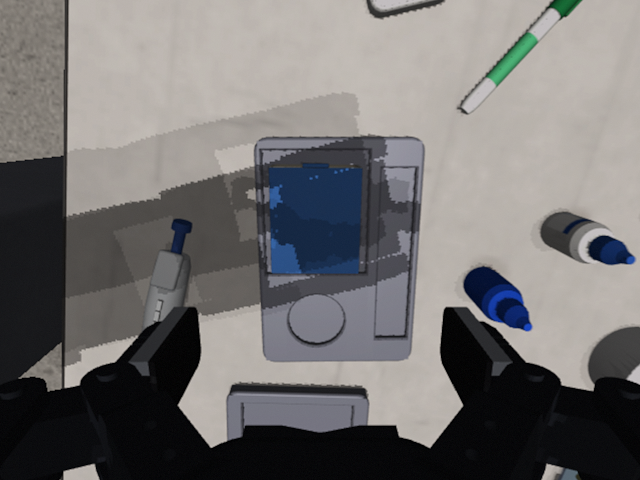

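```bash
python3 - <<'E'
from h import *
p=robot.camera('wrist')
a=(.4869,.1801,np.radians(10.2))
c,s=np.cos(a[2]),np.sin(a[2])
for q in [(268,166),(362,166),(363,274),(269,274)]:
    d=w(p,*q,.036)[:2]-a[:2]; print(((c*d[0]+s*d[1])*1000).round(1),((-s*d[0]+c*d[1])*1000).round(1))
for q in [(260,150),(371,150)]:
    d=w(p,*q,.016)[:2]-a[:2]; print('pocket',((c*d[0]+s*d[1])*1000).round(1),((-s*d[0]+c*d[1])*1000).round(1))
crop(p,230,120,440,370,2.2,'pics/w4c.png')
for r in robot.recognise('dropper_bottle',p): print(np.round(r['point'],4),r['confidence'],np.round(proj(p,r['point'])))
# bottle from pixels: shoulder center white ring
print(robot.sense()['t'])
E
```

```text
-54.6 79.0
14.8 79.1
18.2 -5.9
-56.6 -5.8
pocket -62.7 89.4
pocket 23.7 89.5
[0.6638 0.237  0.0487] 0.96 [587. 241.]
[0.6149 0.183  0.0535] 0.93 [506. 299.]
[ 0.7725 -0.0095  0.0086] 0.35 [576. 476.]
10.55
```

View pics/w4c.png

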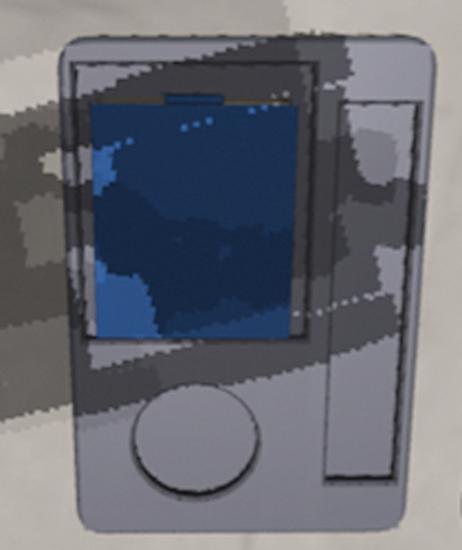

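```bash
python3 - <<'E'
from h import *
p=robot.camera('wrist')
print(w(p,632,259,.085),w(p,590,244,.06))
crop(p,530,190,640,290,6,'pics/w5c.png')
go(.6705,.232,.15,-35);go(.6705,.232,.028,-35)
E
```

```text
[0.66596706 0.23596126 0.085     ] [0.65355133 0.23675246 0.06      ]
from [0.4609 0.2128 0.1953] jaw yaw 10.3 q6 0.24 -> shift cm [-1.82 20.95  4.63] spin 45.3 z tilt [ 0.005 -0.007 -1.   ]
from [0.4609 0.2128 0.1953] jaw yaw 10.3 q6 0.24 -> shift cm [-1.72 20.9  16.83] spin 45.3 z tilt [ 0.005 -0.007 -1.   ]
```

View pics/w5c.png

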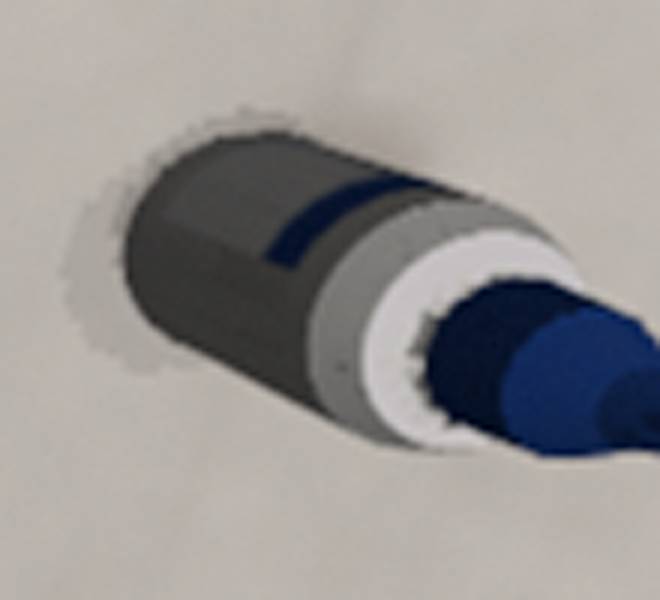

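```bash
python3 -m creep '[[[-1.7,7,0,10],[-1.7,14,0,20],[-1.7,20.7,0,30],[-1.7,20.7,0,40],[-1.7,20.7,1,45],[-1.7,20.7,3,45],[-1.7,20.7,4.5,45],[-1.7,20.7,4.5,45],[-1.7,20.7,4.5,45],[-1.7,20.7,4.5,45]]]' 0;  python3 - <<'E'
from h import *
p=robot.camera('wrist'); cv2.imwrite('pics/w6.png',p['img'])
go(.668,.233,.028,-35)
e,R,s=tool()
for z in (0,.06,.086): print(z,np.round(proj(p,(.668,.233,z))))
E
```

```text
t: 11.85
eef_pos: [0.6683, 0.2329, 0.1522]
tool_rot: [2.775, 1.454, 0.005]
contact_force: [-0.3, 0.8, -0.5]
gripper_width: 0.0851
from [0.6683 0.2329 0.1522] jaw yaw -34.7 q6 0.93 -> shift cm [ 1.000e-02 -1.400e-01  1.242e+01] spin 0.3 z tilt [ 0.007 -0.006 -1.   ]
0 [318. 225.]
0.06 [318. 248.]
0.086 [319. 262.]
```

View pics/w6.png

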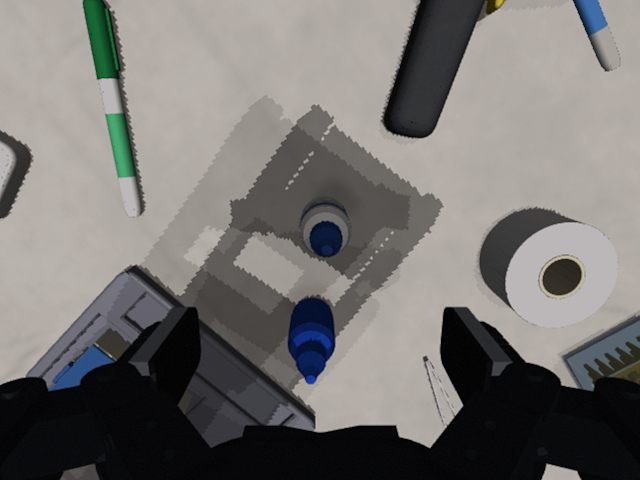

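```bash
python3 - <<'E'
from h import *
p=robot.camera('wrist'); e,R,s=tool()
for q,z in (((328,252),.085),((326,231),.06)): x=w(p,*q,z); print(x.round(4),(R.T@(x-e)*100).round(2))
crop(p,280,180,380,280,6,'pics/w6c.png')
E
```

```text
[0.6751 0.2343 0.085 ] [0.53 0.41 6.72]
[0.6777 0.2391 0.06  ] [1.07 0.34 9.22]
```

View pics/w6c.png

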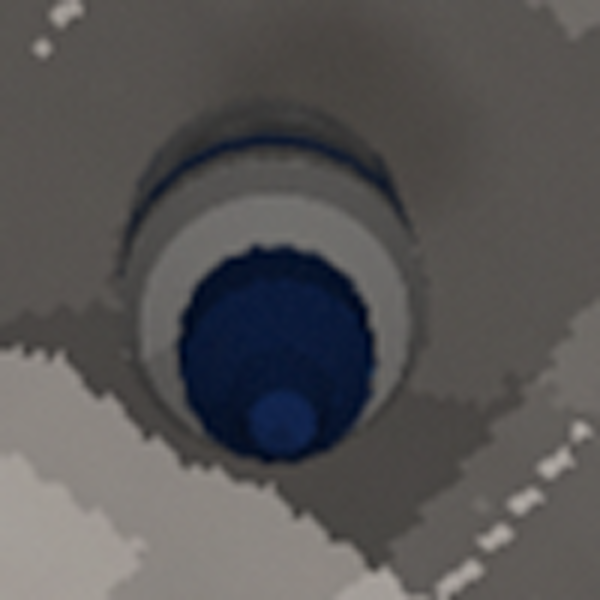

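```bash
python3 -m creep '[[[0.7,0.4,2,0],[0.7,0.4,5,0],[0.7,0.4,8,0],[0.7,0.4,10.5,0],[0.7,0.4,12.4,0],[0.7,0.4,12.4,0],[0.7,0.4,12.4,0],[0.7,0.4,12.4,0],[0.7,0.4,12.4,0],[0.7,0.4,12.4,0]]]' 0; python3 -m creep '[[[0,0,0,0],[0,0,0,0],[0,0,0,0],[0,0,0,0],[0,0,0,0],[0,0,0,0],[0,0,-3,0],[0,0,-7,0],[0,0,-12,0],[0,0,-15,0]]]' 255 30;  python3 - <<'E'
from h import *
p=robot.camera('wrist'); cv2.imwrite('pics/w7.png',p['img'])
go(.48,.12,.17,10.2)
E
```

```text
t: 13.2
eef_pos: [0.6765, 0.2356, 0.0287]
tool_rot: [2.775, 1.453, 0.006]
contact_force: [0.4, -0.0, 0.5]
gripper_width: 0.0853
t: 14.45
eef_pos: [0.6762, 0.2368, 0.1815]
tool_rot: [2.775, 1.453, 0.01]
contact_force: [0.2, 0.2, -0.7]
gripper_width: 0.0325
from [0.6779 0.2374 0.1854] jaw yaw -34.7 q6 0.93 -> shift cm [-20.93  -9.6    1.29] spin -44.9 z tilt [ 0.015 -0.004 -1.   ]
```

View pics/w7.png

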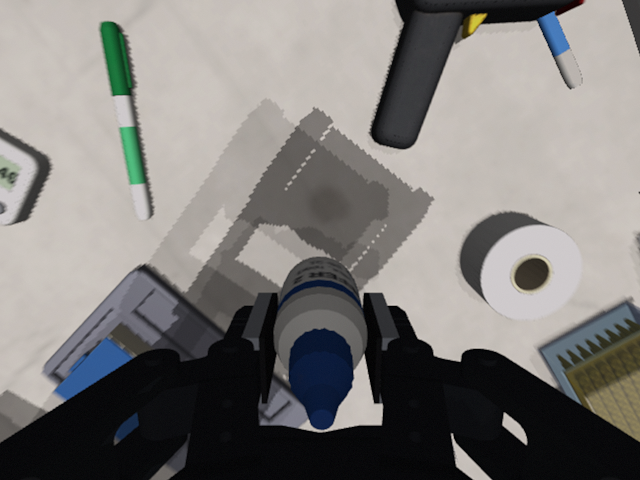

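```bash
python3 - <<'E'
from h import *
p=robot.camera('wrist'); e,R,s=tool()
o=-np.array(p['R']).T@p['t']; 
d=w(p,321,427,0)-o; x=o+d*((e[2]+.057-o[2])/d[2]); print((R.T@(x-e)*1000).round(1))
E
python3 -m creep '[[[-6,-3,0,-10],[-12,-6,0,-20],[-18,-8,0,-30],[-20.9,-9.6,0,-40],[-20.9,-9.6,0,-45],[-20.9,-9.6,0,-45],[-20.9,-9.6,2,-45],[-20.9,-9.6,2,-45],[-20.9,-9.6,2,-45],[-20.9,-9.6,2,-45]]]' ;  python3 - <<'E'
from h import *
p=robot.camera('wrist'); cv2.imwrite('pics/w8.png',p['img'])
go(.48,.12,.041,10.2)
E
```

```text
[ -4.1   0.3 -57. ]
t: 15.8
eef_pos: [0.4805, 0.1202, 0.1613]
tool_rot: [2.005, 2.401, 0.01]
contact_force: [0.5, 0.5, 0.0]
gripper_width: 0.0322
from [0.4804 0.1202 0.1613] jaw yaw 10.3 q6 0.05 -> shift cm [ 0.06 -0.21 12.03] spin 0.1 z tilt [ 0.015 -0.004 -1.   ]
```

View pics/w8.png

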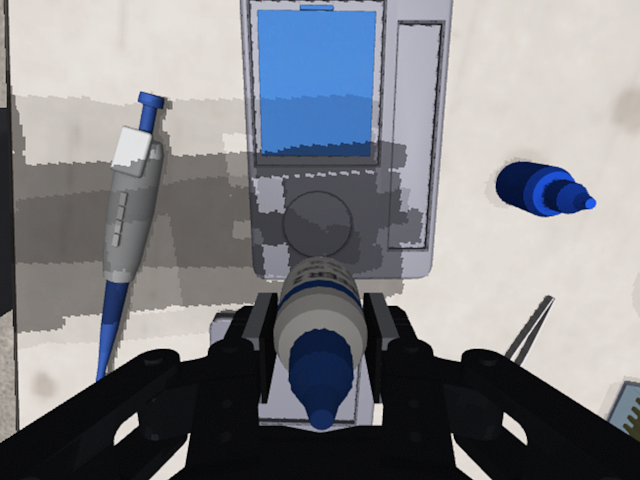

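```bash
python3 - <<'E'
from h import *
p=robot.camera('wrist'); e,R,s=tool()
for q in [(318,224),(283,224),(352,222),(317,190),(318,258)]: x=w(p,*q,.016); print(x.round(4),(R.T@(x-e)*100).round(2))
crop(p,230,150,460,370,3,'pics/w8c.png')
E
```

```text
[0.4808 0.1221 0.016 ] [ 0.27 -0.13 14.53]
[0.4558 0.1176 0.016 ] [ 0.27 -2.66 14.5 ]
[0.5048 0.1279 0.016 ] [ 0.41  2.34 14.56]
[0.4757 0.1463 0.016 ] [ 2.74 -0.2  14.51]
[0.4854 0.0965 0.016 ] [-2.33 -0.13 14.55]
```

View pics/w8c.png

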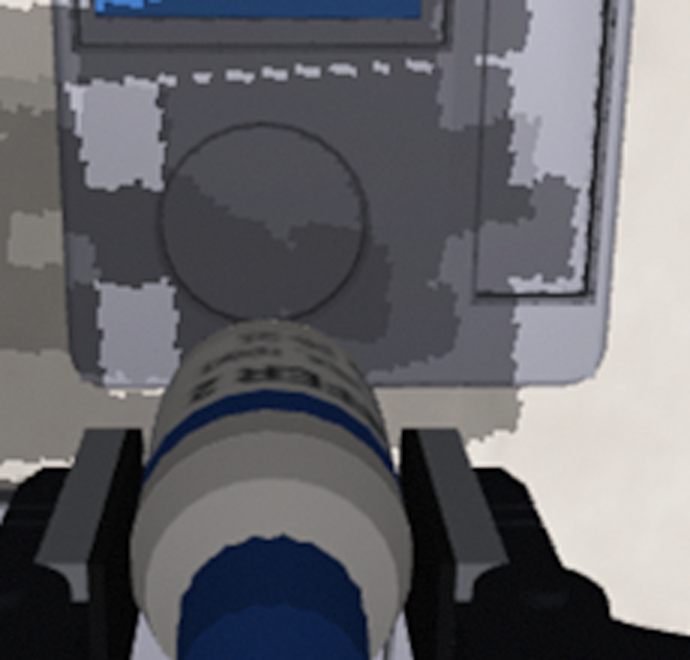

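```bash
python3 -m creep '[[[0.5,-0.15,3,0],[0.5,-0.15,6,0],[0.5,-0.15,8,0],[0.5,-0.15,10,0],[0.5,-0.15,11,0],[0.5,-0.15,12,0],[0.5,-0.15,12,0],[0.5,-0.15,12,0],[0.5,-0.15,12,0],[0.5,-0.15,12,0]]]'; python3 -m creep '[[[0,0,0,0],[0,0,0,0],[0,0,0,0],[0,0,0,0],[0,0,-2,0],[0,0,-6,0],[0,0,-11,0],[0,0,-16,0],[0,0,-16,0],[0,0,-16,0]]]' 60;  python3 - <<'E'
from h import *
p=robot.camera('wrist'); cv2.imwrite('pics/w9.png',p['img'])
go(.6615,.0317,.15,-12); go(.6615,.0317,.2,-12)
E
```

```text
t: 17.15
eef_pos: [0.48, 0.1245, 0.0417]
tool_rot: [2.004, 2.401, 0.011]
contact_force: [-0.2, 0.3, -0.5]
gripper_width: 0.032
t: 18.4
eef_pos: [0.4771, 0.1249, 0.2012]
tool_rot: [2.005, 2.401, 0.011]
contact_force: [-0.2, -0.7, -0.1]
gripper_width: 0.0653
from [0.4766 0.1248 0.2006] jaw yaw 10.3 q6 0.06 -> shift cm [-12.43  16.46   5.35] spin 22.3 z tilt [ 0.014 -0.004 -1.   ]
from [0.4766 0.1248 0.2006] jaw yaw 10.3 q6 0.06 -> shift cm [-12.46  16.53   0.35] spin 22.3 z tilt [ 0.014 -0.004 -1.   ]
```

View pics/w9.png

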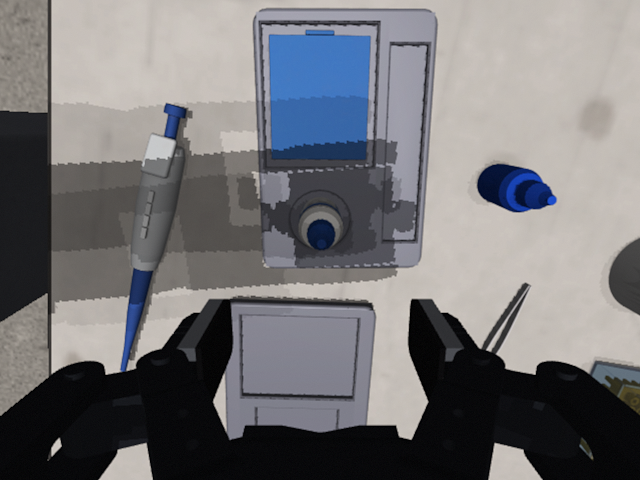

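```bash
python3 -m creep '[[[-4,5,0,8],[-8,10,0,16],[-12.4,16.5,0,22.3],[-12.4,16.5,0,22.3],[-12.4,16.5,3,22.3],[-12.4,16.5,7,22.3],[-12.4,16.5,7,22.3],[-12.4,16.5,7,22.3],[-12.4,16.5,7,22.3],[-12.4,16.5,7,22.3]]]' 150;  python3 - <<'E'
from h import *
p=robot.camera('wrist'); cv2.imwrite('pics/w10.png',p['img'])
go(.6615,.0317,.05,-12)
for l in ('forceps',): print([(np.round(r['point'],4),r['confidence']) for r in robot.recognise(l,p)])
E
```

```text
t: 19.7
eef_pos: [0.6628, 0.0321, 0.1349]
tool_rot: [2.432, 1.968, 0.015]
contact_force: [0.3, -1.0, 0.1]
gripper_width: 0.035
from [0.6627 0.032  0.1347] jaw yaw -12.0 q6 0.25 -> shift cm [-0.05 -0.24  8.47] spin -0.0 z tilt [ 0.016 -0.004 -1.   ]
[(array([0.6618, 0.0427, 0.0049]), 0.7)]
```

View pics/w10.png

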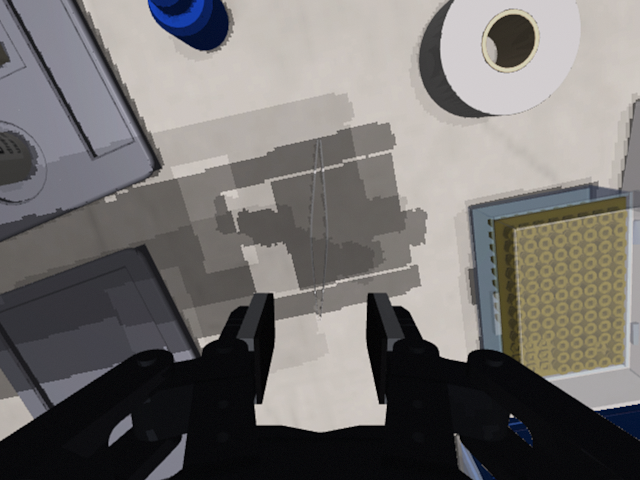

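```bash
python3 - <<'E'
from h import *
p=robot.camera('wrist'); e,R,s=tool()
W=[w(p,*q,.006) for q in [(318,138),(319,314)]]
for x in W: print(x.round(4),(R.T@(x-e)*100).round(2))
d=W[0]-W[1];print(np.linalg.norm(d),np.degrees(np.arctan2(d[1],d[0])))
im=cv2.convertScaleAbs(p['img'][120:340,260:380],alpha=2); cv2.imwrite('pics/w10c.png',cv2.resize(im,None,fx=2.7,fy=2.7,interpolation=cv2.INTER_CUBIC))
m=(W[0]+W[1])/2; go(m[0],m[1],.003,np.degrees(np.arctan2(d[1],d[0]))-90)
E
```

```text
[0.6763 0.0939 0.006 ] [ 6.35 -0.12 12.82]
[ 0.6511 -0.0277  0.006 ] [-6.06 -0.05 12.83]
0.12411011484133719 78.28417978249942
from [0.6624 0.032  0.1343] jaw yaw -12.0 q6 0.25 -> shift cm [ 0.15 -0.09 13.13] spin -0.3 z tilt [ 0.015 -0.004 -1.   ]
```

View pics/w10c.png

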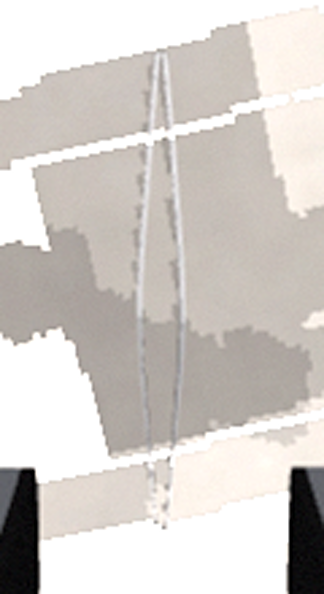

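```bash
python3 -m creep '[[[0.15,-0.1,3,0],[0.15,-0.1,6,0],[0.15,-0.1,9,0],[0.15,-0.1,11,0],[0.15,-0.1,12.2,0],[0.15,-0.1,13,0],[0.15,-0.1,13,0],[0.15,-0.1,13,0],[0.15,-0.1,13,0],[0.15,-0.1,13,0]]]' 150; python3 -m creep '[[[0,0,0,0],[0,0,0,0],[0,0,0,0],[0,0,0,0],[0,0,0,0],[0,0,0,0],[0,0,-3,0],[0,0,-6,0],[0,0,-10,0],[0,0,-15,0]]]' 255 25;  python3 - <<'E'
from h import *
p=robot.camera('wrist'); cv2.imwrite('pics/w11.png',p['img'])
go(.5356,.1889,.15,10.2)
E
```

```text
t: 21.1
eef_pos: [0.6639, 0.0332, 0.0048]
tool_rot: [2.432, 1.969, 0.015]
contact_force: [0.2, -0.3, -0.4]
gripper_width: 0.0349
t: 22.35
eef_pos: [0.6606, 0.0337, 0.1545]
tool_rot: [2.433, 1.97, 0.012]
contact_force: [0.7, 0.1, -0.3]
gripper_width: 0.0078
from [0.6646 0.0339 0.1624] jaw yaw -12.0 q6 0.25 -> shift cm [ 12.47 -15.87   0.88] spin -22.2 z tilt [ 0.024 -0.004 -1.   ]
```

View pics/w11.png

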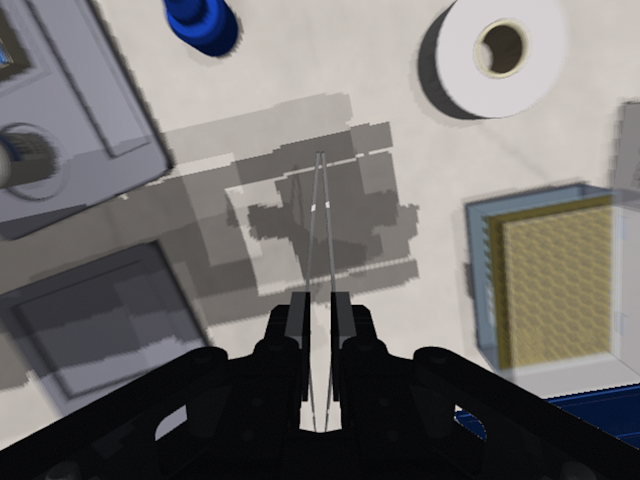

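```bash
python3 -m creep '[[[4,-5,0,-7],[8,-10,0,-14],[12.5,-15.9,0,-22.2],[12.5,-15.9,0,-22.2],[12.5,-15.9,3,-22.2],[12.5,-15.9,6,-22.2],[12.5,-15.9,6,-22.2],[12.5,-15.9,6,-22.2],[12.5,-15.9,6,-22.2],[12.5,-15.9,6,-22.2]]]';  python3 - <<'E'
from h import *
p=robot.camera('wrist'); cv2.imwrite('pics/w12.png',p['img'])
go(.5356,.1889,.0165,10.2)
E
```

```text
t: 23.65
eef_pos: [0.5373, 0.1892, 0.0998]
tool_rot: [2.002, 2.393, 0.022]
contact_force: [1.0, 0.5, -0.5]
gripper_width: 0.0073
from [0.5371 0.1891 0.0996] jaw yaw 10.2 q6 0.16 -> shift cm [ 0.07 -0.36  8.31] spin -0.0 z tilt [ 0.025 -0.003 -1.   ]
```

View pics/w12.png

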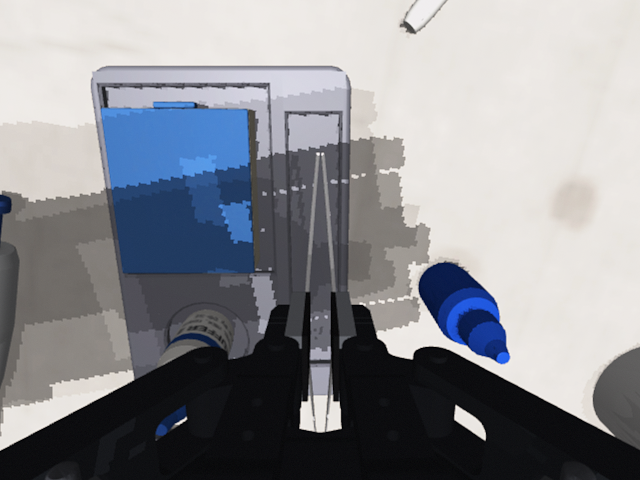

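```bash
python3 - <<'E'
from h import *
p=robot.camera('wrist'); e,R,s=tool()
for q in [(287,113),(341,113),(308,362),(332,362)]: x=w(p,*q,.016); print(q,x.round(4),(R.T@(x-e)*100).round(2))
a=(.4869,.1801,np.radians(10.2))
for c in [(34,76),(62,76),(34,-76),(62,-76)]:
    X=(a[0]+(np.cos(a[2])*c[0]-np.sin(a[2])*c[1])/1e3,a[1]+(np.sin(a[2])*c[0]+np.cos(a[2])*c[1])/1e3,.016); print(c,np.round(proj(p,X)))
for q in [(319,153),(321,432)]:
    x=w(p,*q,e[2]+.0); print('forceps',(R.T@(x-e)*100).round(2))
im=cv2.convertScaleAbs(p['img'][90:450,240:400],alpha=1.6); cv2.imwrite('pics/w12c.png',cv2.resize(im,None,fx=1.65,fy=1.65,interpolation=cv2.INTER_CUBIC))
E
```

```text
(287, 113) [0.5086 0.2617 0.016 ] [ 7.71 -1.71  8.25]
(341, 113) [0.5366 0.2668 0.016 ] [7.71 1.14 8.32]
(308, 362) [0.5448 0.1163 0.016 ] [-7.24 -0.72  8.39]
(332, 362) [0.5597 0.1188 0.016 ] [-7.26  0.79  8.42]
(34, 76) [284. 114.]
(62, 76) [337. 114.]
(34, -76) [290. 366.]
(62, -76) [334. 366.]
forceps [ 6.1  -0.   -0.05]
forceps [-5.34  0.08  0.04]
```

View pics/w12c.png

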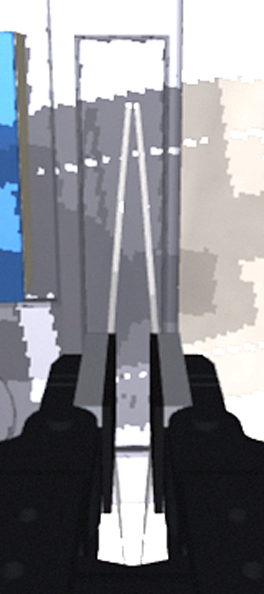

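```bash
python3 -m creep '[[[0.2,-0.3,2,0],[0.2,-0.3,4,0],[0.2,-0.3,5.5,0],[0.2,-0.3,6.5,0],[0.2,-0.3,7.3,0],[0.2,-0.3,7.9,0],[0.2,-0.3,8.3,0],[0.2,-0.3,8.3,0],[0.2,-0.3,8.3,0],[0.2,-0.3,8.3,0]]]'; python3 - <<'E'
from h import *
p=robot.camera('wrist'); cv2.imwrite('pics/w13.png',p['img']); go(.5356,.1889,.0165,10.2)
E
```

```text
t: 25.0
eef_pos: [0.536, 0.1903, 0.0167]
tool_rot: [2.002, 2.393, 0.022]
contact_force: [0.2, -0.3, 0.4]
gripper_width: 0.0077
from [0.5359 0.1904 0.0167] jaw yaw 10.2 q6 0.16 -> shift cm [-0.14 -0.06  0.02] spin -0.0 z tilt [ 0.025 -0.003 -1.   ]
```

View pics/w13.png

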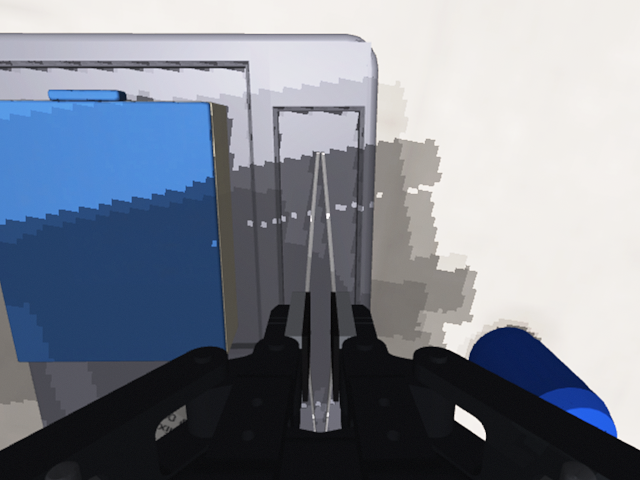

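The forceps (column 319) are centred in the slot (columns 275–362), so I'm releasing them.

```bash
python3 -m creep '[[[0,0,0,0],[0,0,0,0],[0,0,0,0],[0,0,-1,0],[0,0,-4,0],[0,0,-8,0],[0,0,-13,0],[0,0,-18,0],[0,0,-18,0],[0,0,-18,0]]]' 200; python3 - <<'E'
from h import *
p=robot.camera('wrist'); cv2.imwrite('pics/w14.png',p['img']); go(.5675,-.267,.2,87)
E
```

```text
t: 26.3
eef_pos: [0.531, 0.1908, 0.1967]
tool_rot: [2.002, 2.393, 0.022]
contact_force: [1.0, -0.9, -0.0]
gripper_width: 0.0185
from [0.5305 0.1906 0.1958] jaw yaw 10.2 q6 0.16 -> shift cm [-45.7   -4.44  -0.16] spin -76.8 z tilt [ 0.024 -0.004 -1.   ]
```

View pics/w14.png

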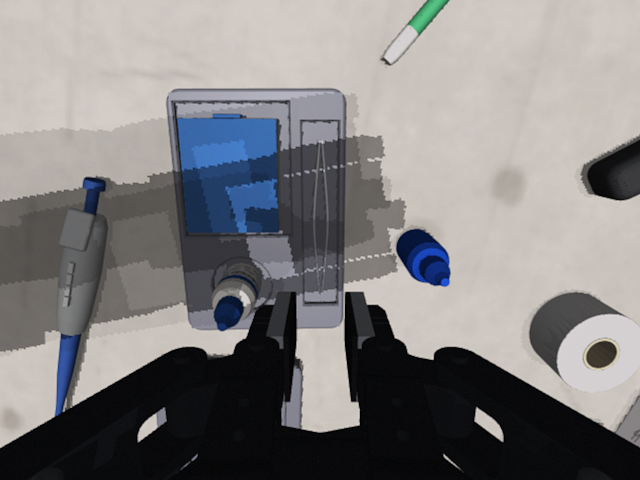

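```bash
python3 -m creep '[[[-6,-0.5,0,-10],[-12,-1,0,-20],[-18,-2,0,-30],[-24,-2.5,0,-40],[-30,-3,0,-50],[-36,-4,0,-60],[-42,-4.5,0,-70],[-45.7,-4.5,0,-77],[-45.7,-4.5,0,-77],[-45.7,-4.5,0,-77]]]' 0; python3 - <<'E'
from h import *
p=robot.camera('wrist'); cv2.imwrite('pics/w15.png',p['img']); go(.5675,-.267,.03,86.3)
r=robot.recognise('lancet_carton',p); print([(np.round(i['point'],4),i['confidence']) for i in r])
E
```

```text
t: 27.6
eef_pos: [0.5658, -0.2666, 0.1965]
tool_rot: [0.08, 3.12, -0.002]
contact_force: [-1.1, 0.2, -0.6]
gripper_width: 0.0856
from [ 0.566  -0.266   0.1969] jaw yaw 87.1 q6 -1.99 -> shift cm [ 0.2  -0.08 16.69] spin 0.8 z tilt [ 0.021 -0.002 -1.   ]
[(array([ 0.5627, -0.2706,  0.0713]), 0.65)]
```

View pics/w15.png

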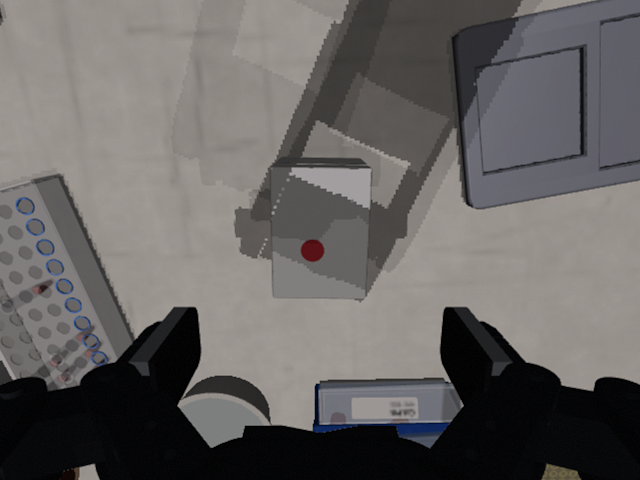

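```bash
python3 - <<'E'
from h import *
p=robot.camera('wrist'); e,R,s=tool()
W=np.array([w(p,*q,.075) for q in [(271,167),(371,168),(367,299),(274,298)]]);m=W.mean(0);print(m,(R.T@(m-e)*100).round(2),[np.degrees(np.arctan2(*(W[(i+1)%4]-W[i])[1::-1])).round(1) for i in range(4)],np.linalg.norm(W-np.roll(W,-1,0),axis=1))
print(w(p,390,380,.03),w(p,225,390,.03))
go(m[0],m[1],.028,86.5)
E
```

```text
[ 0.56984982 -0.26509176  0.075     ] [-0.05  0.09 12.27] [np.float64(86.7), np.float64(-2.4), np.float64(-93.4), np.float64(176.6)] [0.06405548 0.09152836 0.06566348 0.09143724]
[ 0.71743065 -0.21092475  0.03      ] [ 0.720924   -0.35771921  0.03      ]
from [ 0.5665 -0.2656  0.1977] jaw yaw 87.2 q6 -1.99 -> shift cm [ 0.05  0.1  16.97] spin 0.7 z tilt [ 0.022 -0.003 -1.   ]
```

```bash
python3 -m creep '[[[0.1,0.05,3,0.7],[0.1,0.05,6,0.7],[0.1,0.05,9,0.7],[0.1,0.05,12,0.7],[0.1,0.05,15,0.7],[0.1,0.05,17,0.7],[0.1,0.05,17,0.7],[0.1,0.05,17,0.7],[0.1,0.05,17,0.7],[0.1,0.05,17,0.7]]]' 0;  python3 -m creep '[[[0,0,0,0],[0,0,0,0],[0,0,0,0],[0,0,0,0],[0,0,0,0],[0,0,0,0],[0,0,-3,0],[0,0,-6,0],[0,0,-10,0],[0,0,-14,0]]]' 255 40; python3 - <<'E'
from h import *
p=robot.camera('wrist'); cv2.imwrite('pics/w16.png',p['img']); go(.4834,-.0104,.17,97.8)
E
```

```text
t: 29.0
eef_pos: [0.5699, -0.2658, 0.0287]
tool_rot: [0.095, 3.116, -0.004]
contact_force: [-0.2, 0.3, 1.1]
gripper_width: 0.0857
t: 30.25
eef_pos: [0.566, -0.265, 0.1692]
tool_rot: [0.095, 3.118, -0.003]
contact_force: [0.4, -0.3, -1.6]
gripper_width: 0.0656
from [ 0.5687 -0.2664  0.1749] jaw yaw 86.5 q6 -1.98 -> shift cm [10.07 25.04  0.08] spin -11.3 z tilt [ 0.03  -0.006 -1.   ]
```

View pics/w16.png

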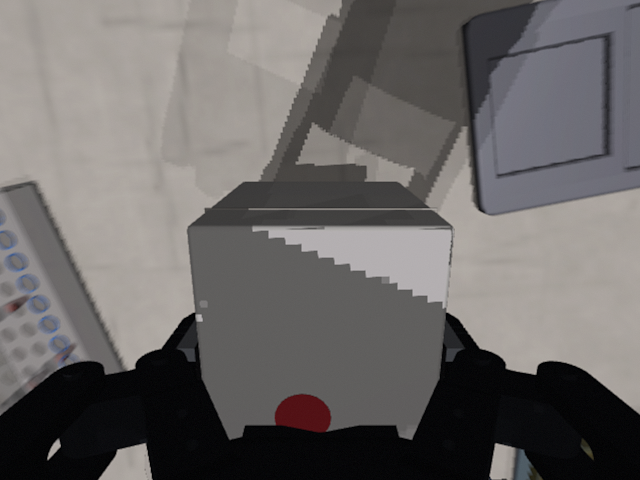

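```bash
python3 -m creep '[[[2,6,0,-4],[4.5,12,0,-8],[7,18,0,-11.3],[10.1,25,0,-11.3],[10.1,25,0,-11.3],[10.1,25,0,-11.3],[10.1,25,0,-11.3],[10.1,25,0,-11.3],[10.1,25,0,-11.3],[10.1,25,0,-11.3]]]'; python3 - <<'E'
from h import *
p=robot.camera('wrist'); cv2.imwrite('pics/w17.png',p['img']); e,R,s=tool()
o=-np.array(p['R']).T@p['t']
for q in [(189,227),(453,227)]:
    d=w(p,*q,0)-o; x=o+d*((e[2]+.0463-o[2])/d[2]); print((R.T@(x-e)*1000).round(1))
b=(.4897,-.056,np.radians(7.8))
for c in rc if 0 else [(-52.5,88),(-52.5,4),(-39,-8),(-39,-86),(-68,100),(-68,-100)]:
    X=(b[0]+(np.cos(b[2])*c[0]-np.sin(b[2])*c[1])/1e3,b[1]+(np.sin(b[2])*c[0]+np.cos(b[2])*c[1])/1e3,.016); print(c,np.round(proj(p,X)))
go(.4834,-.0104,.04,97.8)
E
```

```text
t: 31.55
eef_pos: [0.4832, -0.0112, 0.1707]
tool_rot: [-0.211, 3.105, -0.013]
contact_force: [-0.3, -0.7, -2.0]
gripper_width: 0.0656
[ 45.6 -31.  -47.3]
[ 45.8  32.  -48. ]
(-52.5, 88) [382. 147.]
(-52.5, 4) [264. 147.]
(-39, -8) [248. 166.]
(-39, -86) [140. 166.]
(-68, 100) [400. 124.]
(-68, -100) [114. 124.]
from [ 0.4831 -0.0111  0.1707] jaw yaw 97.8 q6 -1.75 -> shift cm [ 0.33  0.2  13.06] spin -0.0 z tilt [ 0.03  -0.006 -1.   ]
```

View pics/w17.png

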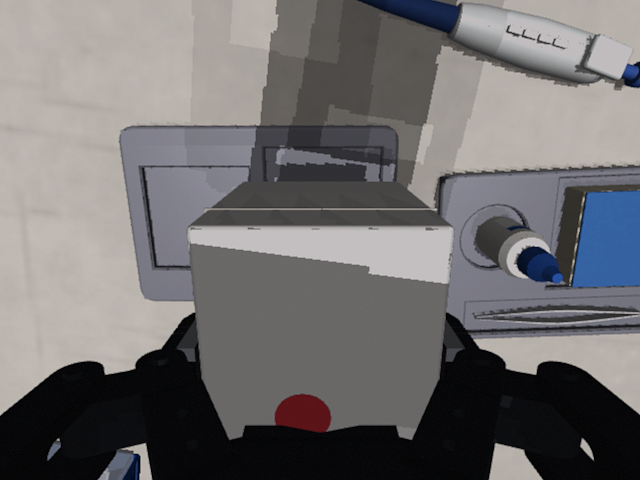

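```bash
python3 -m creep '[[[0.4,0.15,3,0],[0.4,0.15,6,0],[0.4,0.15,8.5,0],[0.4,0.15,10.5,0],[0.4,0.15,12,0],[0.4,0.15,12.7,0],[0.4,0.15,13.05,0],[0.4,0.15,13.05,0],[0.4,0.15,13.05,0],[0.4,0.15,13.05,0]]]';  python3 - <<'E'
from h import *
p=robot.camera('wrist'); cv2.imwrite('pics/w18.png',p['img']); go(.4834,-.0104,.04,97.8)
E
```

```text
t: 32.85
eef_pos: [0.4831, -0.011, 0.0406]
tool_rot: [-0.211, 3.104, -0.013]
contact_force: [1.4, -0.1, -0.5]
gripper_width: 0.066
from [ 0.4831 -0.011   0.0405] jaw yaw 97.8 q6 -1.74 -> shift cm [-0.04  0.06  0.05] spin -0.0 z tilt [ 0.03  -0.006 -1.   ]
```

View pics/w18.png

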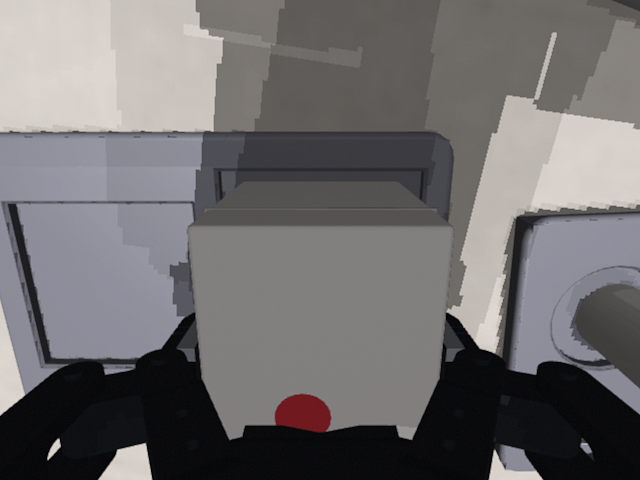

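```bash
python3 -m creep '[[[0,0,0,0],[0,0,0,0],[0,0,0,0],[0,0,0,0],[0,0,-2,0],[0,0,-6,0],[0,0,-11,0],[0,0,-16,0],[0,0,-17,0],[0,0,-17,0]]]' 0;  python3 - <<'E'
from h import *
p=robot.camera('wrist'); cv2.imwrite('pics/w19.png',p['img']); go(.4944,.4046,.18,19)
E
```

```text
t: 34.15
eef_pos: [0.478, -0.0099, 0.2107]
tool_rot: [-0.211, 3.103, -0.013]
contact_force: [-0.3, 0.1, -1.5]
gripper_width: 0.0857
from [ 0.4773 -0.0099  0.2097] jaw yaw 97.8 q6 -1.75 -> shift cm [-7.23 40.86  2.75] spin 78.8 z tilt [ 0.029 -0.006 -1.   ]
```

View pics/w19.png

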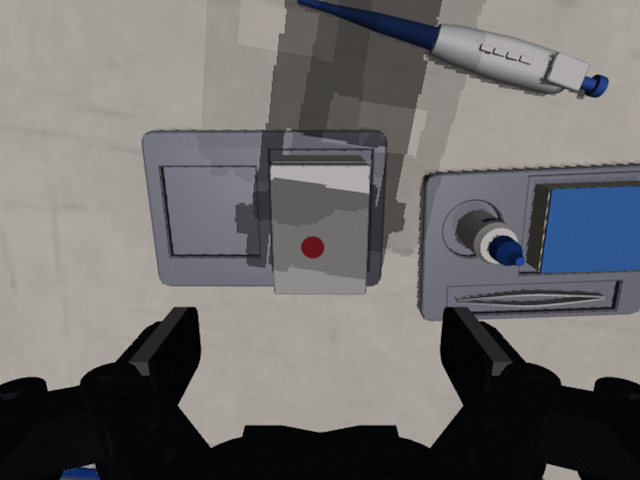

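```bash
python3 -m creep '[[[-1,6,0,10],[-2,12,0,20],[-3,18,0,30],[-4,24,0,40],[-5,30,0,50],[-6,36,0,60],[-7.2,40.9,0,70],[-7.2,40.9,0,79],[-7.2,40.9,2.5,79],[-7.2,40.9,2.5,79]]]' 0;  python3 - <<'E'
from h import *
p=robot.camera('wrist'); cv2.imwrite('pics/w20.png',p['img']); go(.4944,.4046,.003,19)
print([(np.round(i['point'],4),i['confidence']) for i in robot.recognise('timer',p)])
E
```

```text
t: 35.45
eef_pos: [0.4918, 0.4035, 0.1781]
tool_rot: [1.813, 2.534, 0.006]
contact_force: [-0.3, 0.7, -0.4]
gripper_width: 0.0851
from [0.4927 0.4039 0.1797] jaw yaw 18.8 q6 0.37 -> shift cm [ 0.32 -0.18 17.67] spin -0.2 z tilt [ 0.025 -0.01  -1.   ]
[]
```

View pics/w20.png

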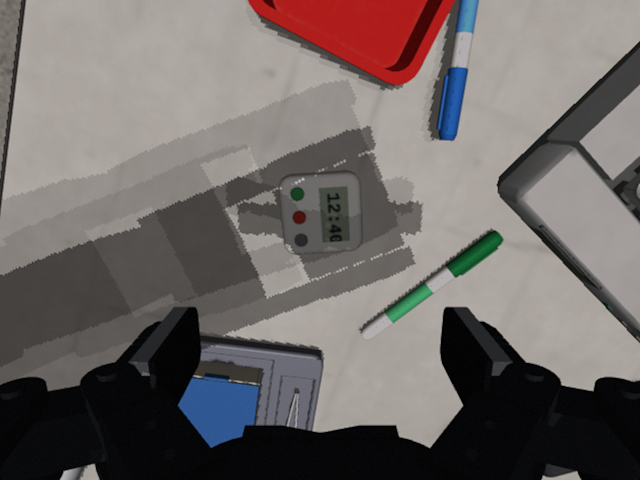

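```bash
python3 - <<'E'
from h import *
p=robot.camera('wrist'); e,R,s=tool()
crop(p,260,150,380,270,5,'pics/w20c.png')
for q in [(321,212),(282,212),(361,212),(320,172),(322,253)]: x=w(p,*q,.018); print(x.round(4),(R.T@(x-e)*100).round(2))
E
```

```text
[0.4961 0.4108 0.018 ] [ 0.78  0.   16.39]
[0.4679 0.4013 0.018 ] [ 0.79 -2.97 16.32]
[0.5252 0.4205 0.018 ] [ 0.77  3.07 16.47]
[0.4856 0.4392 0.018 ] [ 3.81 -0.08 16.34]
[0.5075 0.3798 0.018 ] [-2.52  0.09 16.44]
```

View pics/w20c.png

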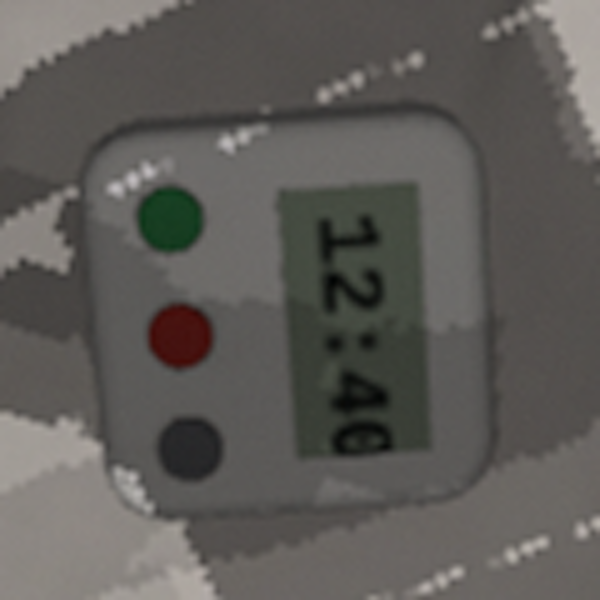

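```bash
python3 - <<'E'
from h import *
e,R,s=tool(); m=e+R@np.array([.6,-.2,16.4])/100; print(m); go(m[0],m[1],.0015,22)
E
```

```text
[0.49477489 0.40842339 0.01788173]
from [0.494  0.4046 0.182 ] jaw yaw 18.8 q6 0.37 -> shift cm [ 0.63 -0.24 18.04] spin -3.2 z tilt [ 0.028 -0.007 -1.   ]
```

```bash
python3 -m creep '[[[0.6,-0.2,4,-3.2],[0.6,-0.2,8,-3.2],[0.6,-0.2,11,-3.2],[0.6,-0.2,14,-3.2],[0.6,-0.2,16,-3.2],[0.6,-0.2,17.2,-3.2],[0.6,-0.2,18,-3.2],[0.6,-0.2,18,-3.2],[0.6,-0.2,18,-3.2],[0.6,-0.2,18,-3.2]]]' 0;  python3 -m creep '[[[0,0,0,0],[0,0,0,0],[0,0,0,0],[0,0,0,0],[0,0,0,0],[0,0,0,0],[0,0,-3,0],[0,0,-6,0],[0,0,-10,0],[0,0,-14,0]]]' 255 30; python3 - <<'E'
from h import *
p=robot.camera('wrist'); cv2.imwrite('pics/w21.png',p['img']); go(.4961,-.1026,.15,7.8)
E
```

```text
t: 36.85
eef_pos: [0.4956, 0.4086, 0.0026]
tool_rot: [1.742, 2.581, 0.017]
contact_force: [0.5, -0.4, 0.2]
gripper_width: 0.0856
t: 38.1
eef_pos: [0.4912, 0.4093, 0.1434]
tool_rot: [1.742, 2.581, 0.016]
contact_force: [-0.1, 0.5, -1.4]
gripper_width: 0.0608
from [0.4935 0.4113 0.1491] jaw yaw 22.0 q6 0.32 -> shift cm [-4.776e+01 -1.899e+01  2.000e-02] spin 14.2 z tilt [ 0.035 -0.002 -0.999]
```

View pics/w21.png

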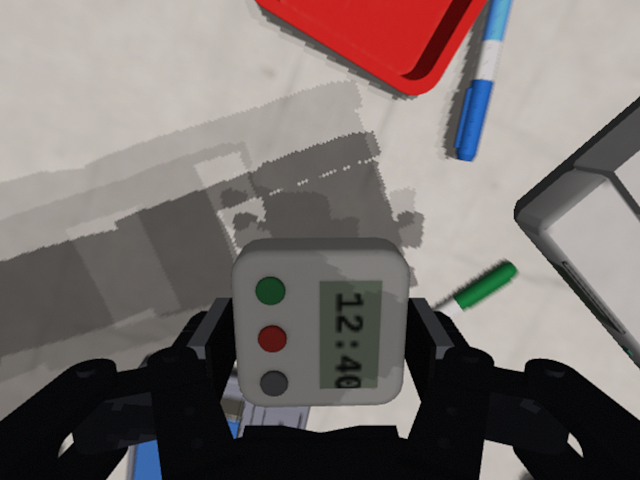

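```bash
python3 - <<'E'
from h import *
p=robot.camera('wrist'); e,R,s=tool(); o=-np.array(p['R']).T@p['t']
for q in [(320,252),(321,404),(234,320),(409,320)]:
    d=w(p,*q,0)-o; x=o+d*((e[2]+.0165-o[2])/d[2]); print((R.T@(x-e)*1000).round(1))
E
python3 -m creep '[[[-6,-2,0,2],[-12,-4.5,0,4],[-18,-7,0,6],[-24,-9.5,0,8],[-30,-12,0,10],[-36,-14.5,0,12],[-42,-17,0,14],[-47.8,-19,0,14.2],[-47.8,-19,0,14.2],[-47.8,-19,0,14.2]]]'; python3 - <<'E'
from h import *
p=robot.camera('wrist'); cv2.imwrite('pics/w22.png',p['img']); go(.4961,-.1026,.013,7.8)
b=(.4897,-.056,np.radians(7.8))
for c in [(-39,-8),(39,-8),(39,-86),(-39,-86)]:
    X=(b[0]+(np.cos(b[2])*c[0]-np.sin(b[2])*c[1])/1e3,b[1]+(np.sin(b[2])*c[0]+np.cos(b[2])*c[1])/1e3,.016); print(c,np.round(proj(p,X)))
E
```

```text
[ 30.2   0.1 -16.9]
[-28.5   0.6 -16.1]
[  6.1 -29.2 -17.5]
[  5.2  31.  -15.6]
t: 39.45
eef_pos: [0.4959, -0.1034, 0.1475]
tool_rot: [2.051, 2.345, 0.034]
contact_force: [-0.4, 0.5, -0.5]
gripper_width: 0.0609
from [ 0.4958 -0.1024  0.1475] jaw yaw 7.7 q6 -0.37 -> shift cm [ 0.05 -0.43 13.45] spin -0.1 z tilt [ 0.034 -0.001 -0.999]
(-39, -8) [255. 174.]
(39, -8) [372. 173.]
(39, -86) [368. 282.]
(-39, -86) [260. 283.]
```

View pics/w22.png

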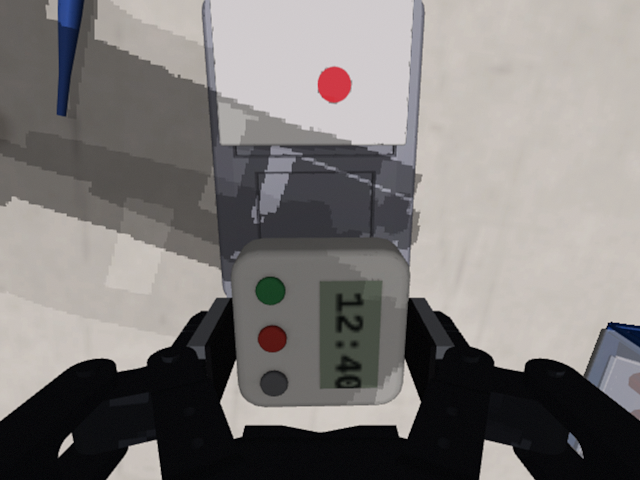

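```bash
python3 -m creep '[[[0,-0.35,3,0],[0,-0.35,6,0],[0,-0.35,9,0],[0,-0.35,11,0],[0,-0.35,12.3,0],[0,-0.35,13,0],[0,-0.35,13.4,0],[0,-0.35,13.4,0],[0,-0.35,13.4,0],[0,-0.35,13.4,0]]]'; python3 - <<'E'
from h import *
p=robot.camera('wrist'); cv2.imwrite('pics/w23.png',p['img']); go(.4961,-.1026,.013,7.8)
E
```

```text
t: 40.75
eef_pos: [0.4973, -0.1032, 0.0139]
tool_rot: [2.049, 2.345, 0.035]
contact_force: [0.2, -0.4, 0.2]
gripper_width: 0.0607
from [ 0.4973 -0.1031  0.0138] jaw yaw 7.7 q6 -0.38 -> shift cm [ 0.07 -0.11  0.07] spin -0.1 z tilt [ 0.035 -0.001 -0.999]
```

View pics/w23.png

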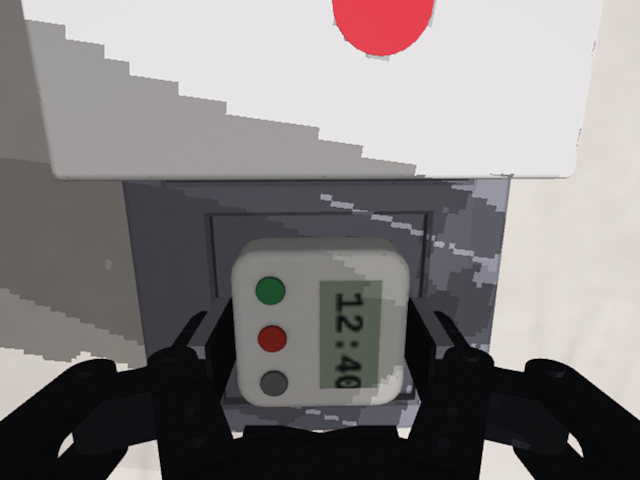

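```bash
python3 -m creep '[[[0,0,0,0],[0,0,0,0],[0,0,0,0],[0,0,0,0],[0,0,-2,0],[0,0,-6,0],[0,0,-11,0],[0,0,-16,0],[0,0,-20,0],[0,0,-20,0]]]' 0; python3 - <<'E'
from h import *
p=robot.camera('wrist'); cv2.imwrite('pics/w24.png',p['img']); p=robot.camera('side'); crop(p,200,120,460,380,2.3,'pics/s24.png'); go(.45,.35,.25)
E
```

```text
t: 42.05
eef_pos: [0.4921, -0.1034, 0.2169]
tool_rot: [2.045, 2.341, 0.04]
contact_force: [-1.1, -0.2, -0.5]
gripper_width: 0.0855
from [ 0.49   -0.1029  0.2136] jaw yaw 7.7 q6 -0.38 -> shift cm [45.4   2.25 -3.82] spin None z tilt [ 0.035 -0.001 -0.999]
```

View pics/w24.png

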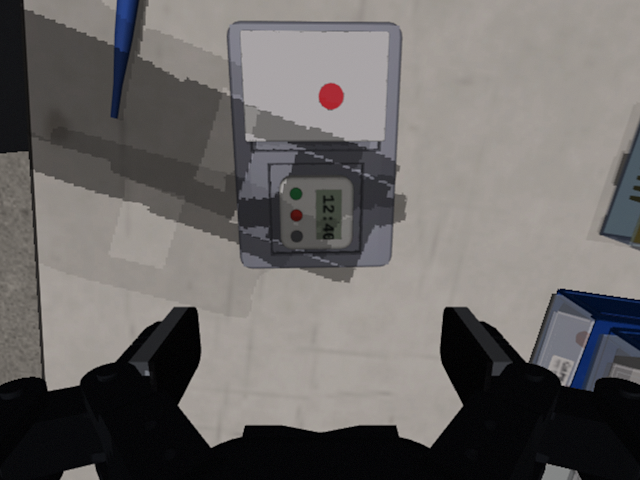

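View pics/s24.png

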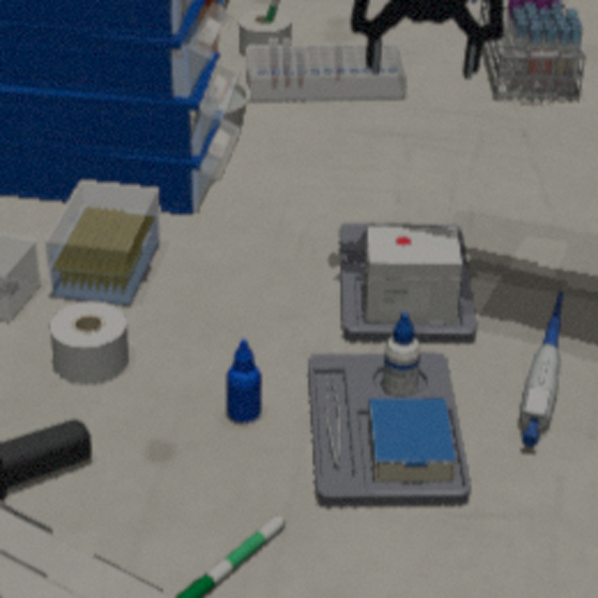

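```bash
python3 - <<'E'
from h import *
p=robot.camera('wrist')
b=(.4905,-.056,np.radians(7.8)); c,s=np.cos(b[2]),np.sin(b[2])
for n,z,Q in (('carton',.085,[(240,31),(389,31),(386,142),(248,140)]),('timer',.03,[(280,178),(353,177),(354,250),(283,250)])):
    D=np.array([w(p,*q,z)[:2]-b[:2] for q in Q])*1000; T=np.c_[c*D[:,0]+s*D[:,1],-s*D[:,0]+c*D[:,1]]; print(n,T.round(1).tolist(),T.mean(0).round(1))
E
python3 -m creep '[[[6,0,-1,0],[12,0,-2,0],[18,0,-4,0],[24,0,-4,0],[30,0,-4,0],[36,0,-4,0],[42,0,-4,0],[45,0,-4,0],[45,0,-4,0],[45,0,-4,0]]]'; python3 - <<'E'
from h import *
p=robot.camera('top'); cv2.imwrite('pics/top1.png',p['img']); crop(p,220,180,480,360,3,'pics/top1c.png'); p=robot.camera('side'); crop(p,220,130,440,350,2.6,'pics/s25.png')
E
```

```text
carton [[-50.2, 78.4], [39.6, 79.0], [40.7, 13.7], [-48.5, 15.1]] [-4.6 46.6]
timer [[-32.2, -15.9], [26.0, -15.3], [28.2, -76.4], [-31.3, -75.7]] [ -2.3 -45.8]
t: 43.45
eef_pos: [0.4271, 0.3422, 0.249]
tool_rot: [2.05, 2.347, 0.029]
contact_force: [0.2, -0.7, -0.5]
gripper_width: 0.0852
```

View pics/top1.png

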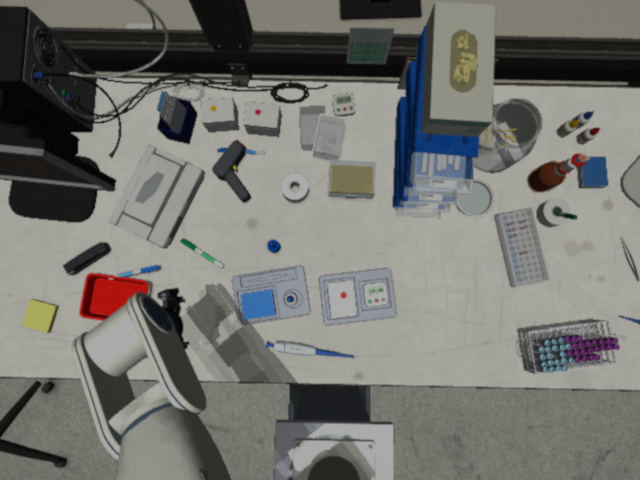

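View pics/top1c.png

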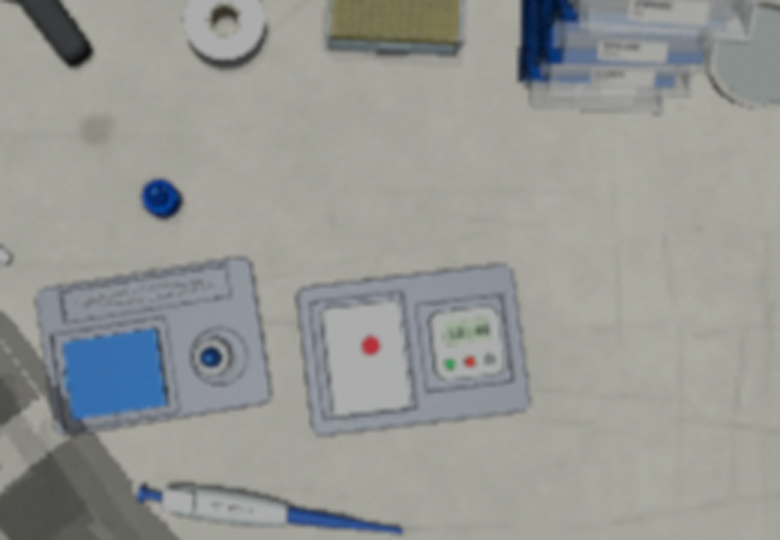

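View pics/s25.png

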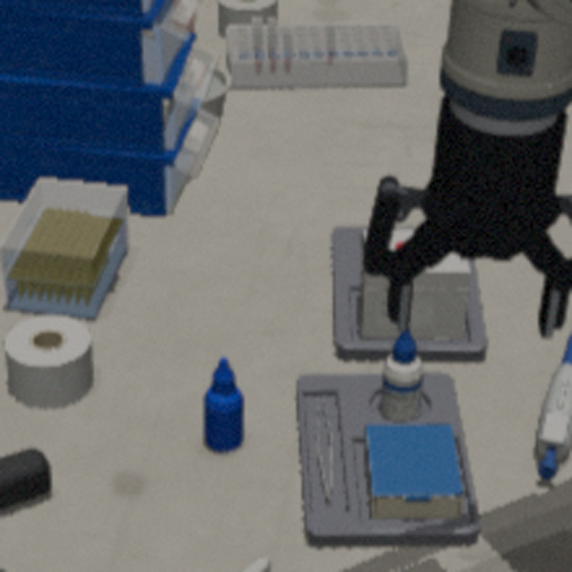

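```bash
python3 - <<'E'
from h import *
p=robot.camera('top'); crop(p,312,262,404,330,8,'pics/top2c.png')
E
```

```text
(no output)
```

View pics/top2c.png

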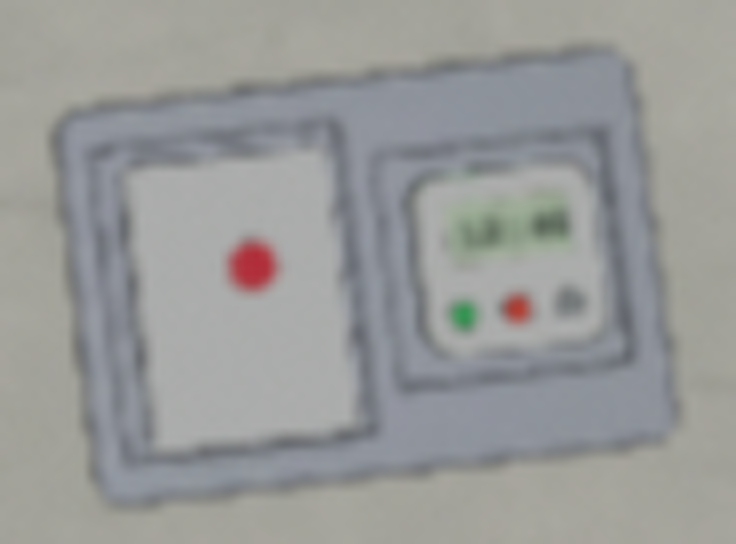

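```bash
python3 - <<'E'
from h import *
p=robot.camera('top')
b=(.4897,-.056,np.radians(7.8)); c,s=np.cos(b[2]),np.sin(b[2])
for n,z,Q in (('carton',.085,[(125,165),(325,148),(362,432),(155,450)]),('timer',.03,[(412,178),(590,158),(612,335),(430,360)]),('pocket',.016,[(90,148),(340,122),(375,435),(132,465)])):
    D=np.array([w(p,(q[0]+.5)/8-.5+312,(q[1]+.5)/8-.5+262,z)[:2]-b[:2] for q in Q])*1000; T=np.c_[c*D[:,0]+s*D[:,1],-s*D[:,0]+c*D[:,1]]; print(n,T.round(1).tolist(),T.mean(0).round(1))
p=robot.camera('side'); q=p['img']; crop(p,330,190,420,275,7,'pics/s26.png')
E
```

```text
carton [[44.3, 78.4], [42.3, 13.6], [-49.4, 12.8], [-47.4, 79.4]] [-2.6 46.1]
timer [[30.3, -18.1], [30.0, -78.6], [-29.8, -78.3], [-31.0, -16.5]] [ -0.1 -47.9]
pocket [[53.3, 88.8], [52.3, 2.8], [-54.4, 3.9], [-54.9, 87.0]] [-0.9 45.6]
```

View pics/s26.png

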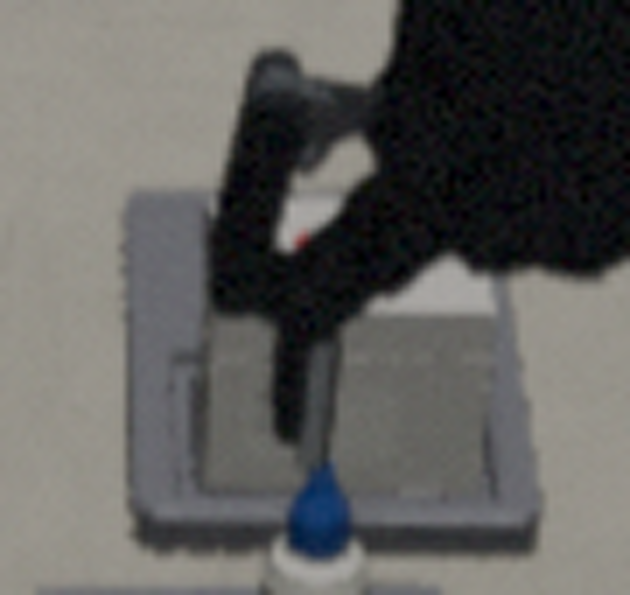

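```bash
python3 - <<'E'
from rig import robot
print(robot.sense()['t'], robot.sense()['contact_force']); print(robot.sign_off())
E
```

```text
43.7 [-0.64976987 -0.45010221  0.3414278 ]
the job is handed in; nothing more can be done
None
```

Both kits are made up and the job is handed in at about 44 s of the 122 s allowed.

**What I did:** I placed the slide box, the white dropper bottle and the forceps in the smear tray, then the red-dot carton and the timer in the clotting tray, in that order. All of it came from the stock round the trays. I did not touch the spares, the blue bottle, the tape roll or the tip box, and the last top view shows them where they were.

**Last checks:** The final top and side pictures show all five things in their own pockets and right way up.
- **Slide box and timer:** centred to about 1–2 mm.
- **Bottle and forceps:** I judged these by eye; the bottle stands upright in the round well and the forceps lie within the slot.
- **Carton:** about 2–3 mm off the pocket's centre along its length, where it has 6 mm of play each way. It looks flat in the side view.
- **Flat on the floor:** seen only in the pictures, not measured, since there is no depth.

**Disagreements:**
- The wrist and top cameras differed by about 2 mm on the carton in its pocket: 4.6 mm off by the wrist, 2.6 mm by the top. I trusted the top view, because the tool had picked up about 2° of tilt.
- Before the grasps they differed by up to 7–9 mm on the bottle and timer, and I corrected for this.
- The network did not find the timer in the wrist view, so I measured it from its pixels.

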